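# Get the chopstick rests out of their box for rinsing

### The arm

A 6-joint arm with a two-finger parallel gripper is mounted at the origin on the work surface. World frame = base frame: x ahead of the robot, y to its left, z up, the work surface at z = 0. Lengths are in mm, angles in rad, forces in N, time in s.
With the tool pointing down it reaches from about 425 to 1125 mm from the base axis. Payload 14.9 kg.
Tool frame: the origin (TCP) lies on the front face of the gripper's body, between the roots of the fingers; the fingertips stand 78 mm ahead of it and the grasp point (between the pads) lies manip.grip_depth ahead of it (manip.grip_depth is the distance from the TCP to the grasp point, in mm); z points along the fingers, y is the line along which they close (so a half turn about z gives the same grasp; the last joint's range is limited). The gripper opens to 91 mm and grips with 3 to 60 N. Pads are 32 mm wide; open, the fingers measure 118 mm over their backs; the gripper's body (76 mm by 178 mm) begins 60 mm behind the grasp point.
Start: joints at [-1.162, 0.379, 1.734, -0, 1.028, -0.033], TCP at [299.295, -632.804, 292.232] pointing down, gripper open.
Joint ranges: [-2.77, 2.77], [-0.74, 2.19], [0, 2.66], [-1.06, 4.2], [0.31, 2.87], [-3.08, 3.08]. Speed limits (rad/s): [1.89, 1.89, 2.39, 3.14, 3.14, 3.14].

### API

Orientations are given as a unit quaternion [x, y, z, w].
In Python, from workcell import manip, vision gives the robot as it stands. The module is installed in compiled form; this text tells all that it offers.
- The arm moves only by the tool servo_tool, never from a script. Its argument "deltas" is a list of rows, each an object of numbers: "tx", "ty", "tz": the shift along the world's x, y, z in units of 0.025 m (1.0 is 0.025 m); "wx", "wy", "wz": the turn, a rotation vector about the world's x, y, z in units of 0.15 rad (1.0 is 0.15 rad). A call has 1 to 5 rows; each row shifts and turns the commanded pose from where the row before left it; what a row does not reach is not made up. A row lasts 1/8 s, in which the tool goes at most 62.5 mm and 10.7 degrees, less where a joint would pass 70% of its speed; a pose out of reach is approached as far as the arm can. A call with a number of a shift or a turn outside -1 to 1 is refused whole. A call with a gripper value outside its range is refused whole. "gripper" is the gripper command: -1 is fully open, 1 is shut, values between are in proportion, set as the call begins (left out, the last holds). The fingers move at their own pace and stop on an object; "newtons" is the grip in N (left out, the last holds). Time passes only in rows, so rows that do not move let the fingers close. It gives the time, the measured TCP pose, the force, the opening and the grip force at its end, in the units of the state.
- manip.state(): the state, without advancing time (a new reading comes with each control period).
- vision.capture(name): name is "scene" or "top"; returns the picture (480x640x3 uint8, red, green, blue); there is no depth.
- vision.camera_params(name): a dict with "fx", "fy", "cx", "cy" (pixels), "R" (3x3) and "t" (3): a world point X has camera coordinates R X + t. Camera axes: x right, y down, z forward; pixel columns grow to the right and rows downward; lengths in mm; the calibration is good to about 2 mm. A picture is of the moment at which its call begins. camera_params takes no time and is no camera call.
- manip.sign_off(): hands the job in; it is judged then, once.
The state is a dict: "time_s": time; "joint_positions": joint angles; "qd": joint speeds; "joint_torque": joint torques, N m; "position": TCP position; "orientation": TCP orientation; "contact_force": force on the tool from outside, world axes, zero at the start; "wrist_torque": the same for the moment, N m; "grip_width": finger opening in mm; "gripper_force": force on a finger pad.
Only numpy, scipy, OpenCV 4.12 (cv2) and the standard library are available. Lean on these libraries where they do the work, as an engineer would, in place of code of your own. Each camera call takes 0.05 s, during which the arm holds its last target. There are 200 camera calls.

### The job

The chopstick rests are wanted for tonight's tables and need a rinse first: draw the brass bolt on the wooden box fully back to its stop, slide the lid along its grooves right out of the end of the box and lay it flat on the counter, bar upwards. Then lift out all the porcelain rests and put them in the low plastic tray, each lying down on the tray's floor, none standing on end or on top of another. Leave the bolt drawn, the tray level on the counter, and the other crockery and washing-up things where they are.

Things in the scene. Friction and masses are not known exactly. Their poses are not given: they have to be found in the camera images.
- box: Wooden storage box, fixed to the counter, 250 long (x) x 106 wide (y) x 43 high; origin at the centre of its underside, z up. Its +x is the way the lid slides out. Side and far end walls 43 high, inside width 90. A solid cheek 37 high stands outside the +y wall from x = 101 to 124, y = 53 to 90, and carries the brass bolt.
- box_floor (a point): Middle of the box's inner floor, 6 above the counter. Four dividers 4 thick, up to 22 above the counter, make five compartments in a row along box x, each 43.6 long and 90 wide, centred at box x = -95, -48, 0, 48, 95.
- box_mouth (a point): Top middle of the low end wall (28 high) at box x = 125, over which the lid leaves. The lid's grooves run the length of both side walls: 4 deep, from 29 to 37 above the counter, under lips 6 thick (the +y lip ends at box x = 102, short of the bolt). The far end is closed.
- bolt (a joint): Brass slide bolt on top of the cheek, at box x = 112; slides along box +y. In m: 0 = shot, its tip reaches in over the lid in front of the lid's pull bar (6 mm of play) and stops it; 0.022 = drawn back to its end stop, lid free. May start a few mm off 0. About 2.5 N of friction, no spring, stays where it is left.
- bolt_knob (a point): Middle of the bolt's upright round knob, 12 diameter, from 46 to 66 above the counter; at box (112, 66 + joint value, 56). The flat bolt under it is 12 wide (box x), 56 long (box y), 8 high; its tip is 37 inboard of the knob.
- lid: Thin flat wooden lid, 233 long (x) x 95 wide (y) x 5 thick, 0.13 kg; origin at the centre of its underside, z up. Starts in the box's grooves (underside 29 above the counter; play 1.5 at each side, 3 in height), its x along the box's x. Its rear edge leaves the grooves once it has moved 242 along box +x.
- lid_bar (a point): Middle of the lid's upright pull bar: 12 thick (lid x), 72 long (lid y), 18 high above the lid's top; this point is at lid (94, 0, 16). Room for fingers on both sides of it.
- tray: Low open plastic rinsing tray, loose, 0.35 kg, 220 long (x) x 140 wide (y) x 28 high, walls and floor 4 thick; origin at the centre of its underside.
- rest1: White porcelain chopstick rest, 38 long (x) x 18 wide (y) x 16 high (z), both ends 16 high, 12 high between; flat underside; 0.03 kg; origin at its centre. Starts lying in a compartment of the box, its x roughly along the box's x; up to 8 off the middle across the box. One of 3 to 5 that are present; None from the start if absent.
- rest2: White porcelain chopstick rest, 38 long (x) x 18 wide (y) x 16 high (z), both ends 16 high, 12 high between; flat underside; 0.03 kg; origin at its centre. Starts lying in a compartment of the box, its x roughly along the box's x; up to 8 off the middle across the box. One of 3 to 5 that are present; None from the start if absent.
- rest3: White porcelain chopstick rest, 38 long (x) x 18 wide (y) x 16 high (z), both ends 16 high, 12 high between; flat underside; 0.03 kg; origin at its centre. Starts lying in a compartment of the box, its x roughly along the box's x; up to 8 off the middle across the box. One of 3 to 5 that are present; None from the start if absent.
- rest4: White porcelain chopstick rest, 38 long (x) x 18 wide (y) x 16 high (z), both ends 16 high, 12 high between; flat underside; 0.03 kg; origin at its centre. Starts lying in a compartment of the box, its x roughly along the box's x; up to 8 off the middle across the box. One of 3 to 5 that are present; None from the start if absent.
- rest5: White porcelain chopstick rest, 38 long (x) x 18 wide (y) x 16 high (z), both ends 16 high, 12 high between; flat underside; 0.03 kg; origin at its centre. Starts lying in a compartment of the box, its x roughly along the box's x; up to 8 off the middle across the box. One of 3 to 5 that are present; None from the start if absent.
- bowl: Bystander: soup bowl turned upside down, 124 diameter, 62 high; to be left where it stands. Origin at the centre of its underside.
- cup: Bystander: tea cup turned upside down, 76 diameter, 58 high; to be left where it stands. Origin at the centre of its underside.
- saucer: Bystander: small dish, 84 diameter, 13 high; to be left where it stands. Origin at the centre of its underside.
- mug: Bystander: mug, 80 diameter, 92 high; to be left where it stands. Origin at the centre of its underside.
- spoon: Bystander: steel spoon, 170 long; to be left where it lies.
- brush: Bystander: washing-up brush block, 90 x 45 x 38; to be left where it stands. Origin at the centre of its underside.
- glasslid: Bystander: glass pan lid, 110 diameter, 56 high with its knob; to be left where it stands. Origin at the centre of its underside.
Things that resemble listed ones, but are neither listed nor needed, are in the scene too. There is more than one size of the lid; the job needs the larger.

How it is judged (in metres and radians):
On the way, in this order (a step that is already met when the one before it is completed fails the run):
1. the bolt is drawn back to its end stop while the lid is still in the box (value of joint bolt above 0.019 m and x of lid in the frame of box below 0.03 m), for 0.2 s.
2. the lid has been slid out of the open end of the box, clear of its grooves (x of lid in the frame of box above 0.236 m), for 0.1 s.
3. the lid lies flat on the counter, bar up, let go (height (world z) of lid below 0.01 m and angle between lid's own z axis and vertical below 0.06 rad and linear speed of lid below 0.02 m/s and contact force between the fingers and lid below 0.05 N), for 0.3 s.
At the end, for the whole second after the job is handed in: Bolt within 3 mm of its open stop; lid flat on the counter, bar up (under 10 mm up, under 3 degrees), let go; tray level on the counter; every rest inside the tray with its centre less than 18.5 mm above the tray's underside (lying on its floor, not on end or stacked) (value of joint bolt above 0.019 m and height (world z) of lid below 0.01 m and angle between each of lid, tray's own z axis and vertical below 0.06 rad and contact force between the fingers and lid below 0.05 N and height (world z) of tray below 0.006 m and x of rest1 in the frame of tray between -0.106 and 0.106 m and y of rest1 in the frame of tray between -0.066 and 0.066 m and z of each of rest1, rest2, rest3, rest4, rest5 in the frame of tray below 0.0185 m and x of rest2 in the frame of tray between -0.106 and 0.106 m and y of rest2 in the frame of tray between -0.066 and 0.066 m and x of rest3 in the frame of tray between -0.106 and 0.106 m and y of rest3 in the frame of tray between -0.066 and 0.066 m and x of rest4 in the frame of tray between -0.106 and 0.106 m and y of rest4 in the frame of tray between -0.066 and 0.066 m and x of rest5 in the frame of tray between -0.106 and 0.106 m and y of rest5 in the frame of tray between -0.066 and 0.066 m); the robot touches nothing.
It fails at once if a bystander is pushed more than 40 mm (distance of any of bowl, cup, saucer, mug, spoon, brush, glasslid from where it was at the start of the episode above 0.04 m).
It fails at once if the bowl, cup, saucer, mug, brush or pan lid is tipped over (angle between any of bowl, cup, saucer, mug, brush, glasslid's own z axis and vertical above 0.5 rad).
Of rest1, rest2, rest3, rest4, rest5 only 3 to 5 are there at a start; the rules pass over those that are not, and their reading is None.
At some moment in a run one of tray, lid may be knocked a few centimetres aside while the robot is not near it.
Once in a run the grip may slacken for a moment while it holds something.
It also fails if it takes over 210 s, if anything falls off the work surface, if the arm or the gripper's body presses on something with over 40 N, if the wrist force passes 120 N, or if a joint passes its speed limit or range.

## Working session

There is one attempt and no reset: what is moved stays moved. The work goes in short steps, Python scripts to look and compute and a tool call to move; the robot and the scene stay as the last step left them, time stands still between calls to the robot, and variables do not carry over. Pictures are saved under pics/ and viewed, at most 14 in all, crops included, and the job is handed in when it is done.

Besides the shell and the picture viewer there is one more tool, called after "Call:" as name(argument=value, ...) on one line, values as JSON. servo_tool: Moves the arm, as the interface text tells. Its arguments: {"type":"object","properties":{"deltas":{"type":"array","items":{"type":"object","properties":{"tx":{"type":"number"},"ty":{"type":"number"},"tz":{"type":"number"},"wx":{"type":"number"},"wy":{"type":"number"},"wz":{"type":"number"}}}},"gripper":{"type":"number"},"newtons":{"type":"number"}},"required":["deltas"]}

```bash
mkdir -p pics
cat > h.py <<'E'
import numpy as np, cv2
from workcell import manip, vision
def ray(cam,u,v,z):
    p=vision.camera_params(cam);R=np.array(p["R"]);t=np.array(p["t"])
    d=R.T@np.array([(u-p["cx"])/p["fx"],(v-p["cy"])/p["fy"],1]);c=-R.T@t
    return (c+d*(z-c[2])/d[2])
def proj(cam,X):
    p=vision.camera_params(cam);q=np.array(p["R"])@np.array(X,float)+np.array(p["t"])
    return p["fx"]*q[0]/q[2]+p["cx"],p["fy"]*q[1]/q[2]+p["cy"]
def snap(cam,name):
    im=vision.capture(cam)[:,:,::-1].copy();cv2.imwrite(f"pics/{name}.png",im);return im
E
python3 - <<'E'
from h import *
for c in("scene","top"):
    snap(c,c+"0");p=vision.camera_params(c);print(c,p,-np.array(p["R"]).T@p["t"])
print(manip.state(),manip.grip_depth)
E
```

```text
scene {'fx': 434.3345005967038, 'fy': 434.3345005967038, 'cx': 317.75293715837563, 'cy': 249.29649963978432, 'R': array([[-0.39949896,  0.91666513, -0.01120798],
       [ 0.63549617,  0.26810751, -0.72406007],
       [-0.66071567, -0.29638387, -0.68964585]]), 't': array([ 184.36706723, -324.60398879, 1629.4811022 ])} [1356.56274837  400.97782234  890.79847507]
top {'fx': 591.1171192448048, 'fy': 591.1171192448048, 'cx': 312.7286186288964, 'cy': 233.5285146700872, 'R': array([[ 0.01225377, -0.99990269, -0.00666697],
       [-0.99671377, -0.01168023, -0.08015759],
       [ 0.08007192,  0.00762729, -0.99675991]]), 't': array([  53.50573536,  597.37045032, 1433.77517704])} [ 479.94657436   49.5421326  1477.37010927]
{'time_s': 0.1, 'joint_positions': array([-1.16226956e+00,  3.79340989e-01,  1.73473418e+00,  2.81894376e-05,
        1.02850616e+00, -3.32895216e-02]), 'qd': array([ 3.61559741e-05, -2.64895211e-03, -7.97995011e-04,  8.92589660e-04,
       -3.32461728e-04,  1.11012411e-05]), 'joint_torque': array([-5.24847710e-03, -7.65039396e+01, -4.35297310e+01,  6.51087658e-02,
        3.97512037e-02, -1.26110382e-05]), 'position': array([ 299.19926591, -632.51799148,  291.65854791]), 'orientation': array([ 9.75700339e-01,  2.19108659e-01, -8.03464740e-05, -4.87912852e-04]), 'contact_force': array([-0.73022038,  0.14428014, -0.00264859]), 'wrist_torque': array([-0.00286526,  0.02227792,  0.05747691]), 'gripper_force': 0.0, 'grip_width': 91.26441442782802} 59.5
```

View pics/top0.png

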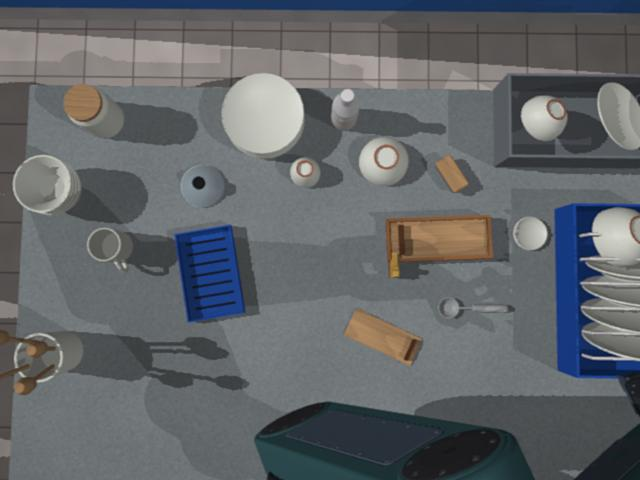

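View pics/scene0.png

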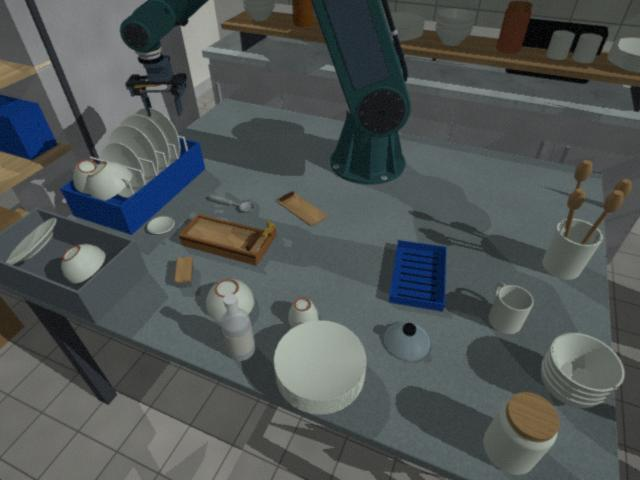

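Top view: the wanted lid is the one in the box at (440,240), with its bar at about (402,238) and the brass bolt at (395,262). Look-alikes are the small loose lid at (383,337) and the brush at (452,172). For the tray, the slatted blue one at (210,273) is low and open; the blue dish rack at (600,290) and grey bin at (570,120) are not it. I'll check the box in a close crop.

Run:
```python
from h import *
im=cv2.imread("pics/top0.png")
a=cv2.resize(im[205:285,375:505],None,fx=6,fy=6,interpolation=cv2.INTER_CUBIC)
cv2.imwrite("pics/crop0.png",a)
hsv=cv2.cvtColor(im,cv2.COLOR_BGR2HSV)
m=cv2.inRange(hsv,(110,150,60),(125,255,255));m[:, :150]=0;m[:,300:]=0
c=max(cv2.findContours(m,0,2)[0],key=cv2.contourArea);r=cv2.minAreaRect(c);print("tray",r)
b=cv2.boxPoints(r);print(b,[ray("top",*q,28)[:2].round() for q in b],ray("top",*r[0],28))
m=cv2.inRange(hsv,(5,90,30),(22,255,255));m[:,:375]=0;m[:200]=0;m[300:]=0;m[:,510:]=0
c=max(cv2.findContours(m,0,2)[0],key=cv2.contourArea);r=cv2.minAreaRect(c);b=cv2.boxPoints(r)
print("box",r,b,[ray("top",*q,43)[:2].round() for q in b])
```

```text
tray ((209.18385314941406, 273.032958984375), (89.51207733154297, 57.829349517822266), 80.86982727050781)
[[173.5337  233.4321 ]
 [230.63039 224.25583]
 [244.834   312.63382]
 [187.73732 321.8101 ]] [array([593., 404.]), array([617., 263.]), array([401., 224.]), array([377., 362.])] [496.33053823 313.07390441  28.        ]
box ((438.98834228515625, 244.313232421875), (58.13656234741211, 104.73314666748047), 86.42366790771484) [[384.91052 218.5681 ]
 [489.4397  212.03502]
 [493.06616 270.05835]
 [388.537   276.59143]] [array([ 634., -115.]), array([ 653., -369.]), array([ 512., -377.]), array([ 493., -124.])]
```

View pics/crop0.png

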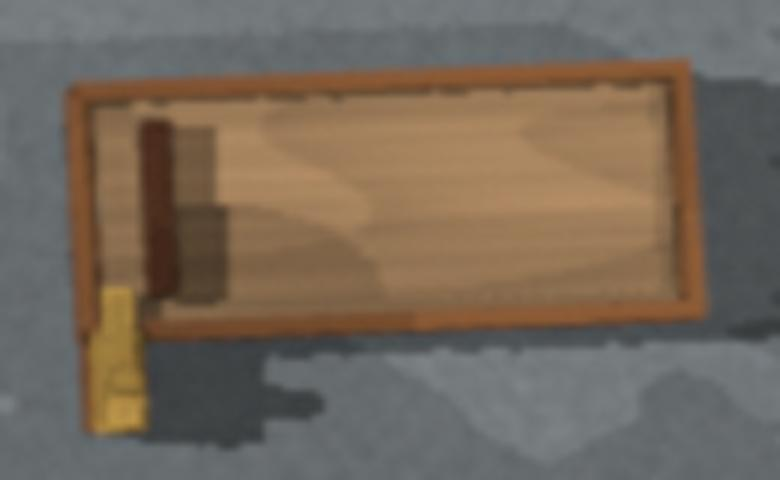

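The crop confirms the choice: full-length lid in the grooves, dark bar at crop (157,208) and brass bolt at crop (118,360), with its tip in front of the bar. Now the box pose.

Run:
```python
from h import *
f=lambda u,v:(375+u/6,205+v/6)
C=[(68,88),(690,62),(706,315),(80,333)]
P=[ray("top",*f(*c),43)[:2] for c in C];print(np.round(P))
# box frame: TL=(125,-53) TR=(-125,-53) BR=(-125,53) BL=(125,53)
B=np.array([(125,-53),(-125,-53),(-125,53),(125,53)],np.float32)
A=np.array(P,np.float32);Bc=B-B.mean(0);Ac=A-A.mean(0)
th=np.arctan2((Bc[:,0]*Ac[:,1]-Bc[:,1]*Ac[:,0]).sum(),(Bc*Ac).sum());o=A.mean(0)
R=np.array([[np.cos(th),-np.sin(th)],[np.sin(th),np.cos(th)]]);print("box",o,th,np.degrees(th)); print((Ac@R).round(1))
for n,p,z in [("knob",(112,66),56),("bar",(94,0),45),("mouth",(125,0),28)]:
    w=o+R@p;print(n,w.round(1))
    X=(*w,z);print([np.round(proj(c,X),1) for c in("top","scene")])
print("bar meas",ray("top",*f(157,208),52)[:2],"knobtop meas",ray("top",*f(122,412),66),"in box",(ray("top",*f(157,208),52)[:2]-o)@R)
print("top: knob",np.round(proj("top",(*(o+R@(112,66)),66)),1))
im=cv2.imread("pics/scene0.png")
cv2.imwrite("pics/crop1.png",cv2.resize(im[205:270,170:290],None,fx=6,fy=6,interpolation=cv2.INTER_CUBIC))
```

```text
[[ 631. -118.]
 [ 645. -371.]
 [ 542. -376.]
 [ 532. -124.]]
box [ 587.4114  -247.13077] 1.6185187 92.73428
[[ 126.5  -49.8]
 [-126.1  -51.3]
 [-126.5   51.5]
 [ 126.1   49.7]]
knob [ 516.1 -138.4]
[array([395.2, 266.9]), array([267.5, 224.3])]
bar [ 582.9 -153.2]
[array([400.7, 239.5]), array([252.4, 239.7])]
mouth [ 581.4 -122.3]
[array([387.1, 240.5]), array([262.6, 246.5])]
bar meas [ 582.08349437 -153.27638672] knobtop meas [ 499.79209307 -137.43670117   66.        ] in box [94.00168987  0.84456183]
top: knob [395.7 266.8]
```

View pics/crop1.png

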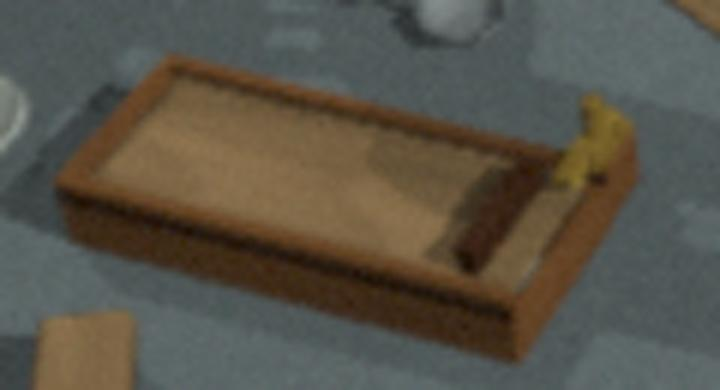

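Call:
servo_tool(deltas=[{"tx": 0.43, "ty": 0.99, "wz": -0.13}, {"tx": 0.43, "ty": 0.99, "wz": -0.13}, {"tx": 0.43, "ty": 0.99, "wz": -0.13}, {"tx": 0.43, "ty": 0.99, "wz": -0.13}, {"tx": 0.43, "ty": 0.99, "wz": -0.13}], gripper=-0.2, newtons=20)

```text
$.deltas[0]: bad value
```

Call:
servo_tool(deltas=[{"tx": 0.43, "ty": 0.99, "wz": -0.13}, {"tx": 0.43, "ty": 0.99, "wz": -0.13}, {"tx": 0.43, "ty": 0.99, "wz": -0.13}, {"tx": 0.43, "ty": 0.99, "wz": -0.13}, {"tx": 0.43, "ty": 0.99, "wz": -0.13}])

```text
$.deltas[0]: bad value
```

Call:
servo_tool(deltas=[{"tx": 0.43, "ty": 0.99, "wz": -0.13}, {"tx": 0.43, "ty": 0.99, "wz": -0.13}, {"tx": 0.43, "ty": 0.99, "wz": -0.13}, {"tx": 0.43, "ty": 0.99, "wz": -0.13}, {"tx": 0.43, "ty": 0.99, "wz": -0.13}])

```text
$.deltas[0]: bad value
```

Call:
servo_tool(deltas=[{"tx": 0.43, "ty": 0.98, "wz": -0.13}, {"tx": 0.43, "ty": 0.98, "wz": -0.13}, {"tx": 0.43, "ty": 0.98, "wz": -0.13}, {"tx": 0.43, "ty": 0.98, "wz": -0.13}, {"tx": 0.43, "ty": 0.98, "wz": -0.13}])

```text
$.deltas[0]: bad value
```

Call:
servo_tool(deltas=[{"tz": -0.9}, {"tz": -0.9}, {"tz": -0.9}, {"tz": -0.9}, {}])

```text
$.deltas[0]: bad value
```

Call:
servo_tool(deltas=[{"tx": 0.43, "ty": 0.99, "tz": 0, "wx": 0, "wy": 0, "wz": -0.13}, {"tx": 0.43, "ty": 0.99, "tz": 0, "wx": 0, "wy": 0, "wz": -0.13}, {"tx": 0.43, "ty": 0.99, "tz": 0, "wx": 0, "wy": 0, "wz": -0.13}, {"tx": 0.43, "ty": 0.99, "tz": 0, "wx": 0, "wy": 0, "wz": -0.13}, {"tx": 0.43, "ty": 0.99, "tz": 0, "wx": 0, "wy": 0, "wz": -0.13}], gripper=-0.2, newtons=20)

```text
time_s: 0.72
position: [353.2, -508.1, 291.9]
orientation: [0.985, 0.171, -0.0, -0.0]
contact_force: [0.4, 0.1, -0.3]
grip_width: 55.0
gripper_force: 0.0
```

Call:
servo_tool(deltas=[{"tx": 0.43, "ty": 0.99, "tz": 0, "wx": 0, "wy": 0, "wz": -0.13}, {"tx": 0.43, "ty": 0.99, "tz": 0, "wx": 0, "wy": 0, "wz": -0.13}, {"tx": 0.43, "ty": 0.99, "tz": 0, "wx": 0, "wy": 0, "wz": -0.13}, {"tx": 0.43, "ty": 0.99, "tz": 0, "wx": 0, "wy": 0, "wz": -0.13}, {"tx": 0.43, "ty": 0.99, "tz": 0, "wx": 0, "wy": 0, "wz": -0.13}])

```text
time_s: 1.35
position: [407.0, -384.4, 292.0]
orientation: [0.992, 0.123, -0.0, -0.0]
contact_force: [0.5, -0.7, 0.1]
grip_width: 54.7
gripper_force: 0.0
```

Call:
servo_tool(deltas=[{"tx": 0.43, "ty": 0.99, "tz": 0, "wx": 0, "wy": 0, "wz": -0.13}, {"tx": 0.43, "ty": 0.99, "tz": 0, "wx": 0, "wy": 0, "wz": -0.13}, {"tx": 0.43, "ty": 0.99, "tz": 0, "wx": 0, "wy": 0, "wz": -0.13}, {"tx": 0.43, "ty": 0.99, "tz": 0, "wx": 0, "wy": 0, "wz": -0.13}, {"tx": 0.43, "ty": 0.99, "tz": 0, "wx": 0, "wy": 0, "wz": -0.13}])

```text
time_s: 1.98
position: [460.7, -260.6, 292.0]
orientation: [0.997, 0.074, -0.0, -0.0]
contact_force: [0.4, 0.2, 0.4]
grip_width: 54.6
gripper_force: 0.0
```

Call:
servo_tool(deltas=[{"tx": 0.44, "ty": 0.98, "tz": 0, "wx": 0, "wy": 0, "wz": -0.13}, {"tx": 0.44, "ty": 0.98, "tz": 0, "wx": 0, "wy": 0, "wz": -0.13}, {"tx": 0.44, "ty": 0.98, "tz": 0, "wx": 0, "wy": 0, "wz": -0.13}, {"tx": 0.44, "ty": 0.98, "tz": 0, "wx": 0, "wy": 0, "wz": -0.14}, {"tx": 0.44, "ty": 0.98, "tz": 0, "wx": 0, "wy": 0, "wz": -0.14}])

```text
time_s: 2.6
position: [515.7, -138.2, 292.1]
orientation: [1.0, 0.024, -0.0, -0.0]
contact_force: [1.4, -0.2, 0.2]
grip_width: 54.8
gripper_force: 0.0
```

Call:
servo_tool(deltas=[{"tx": 0, "ty": 0, "tz": -0.9, "wx": 0, "wy": 0, "wz": 0}, {"tx": 0, "ty": 0, "tz": -0.9, "wx": 0, "wy": 0, "wz": 0}, {"tx": 0, "ty": 0, "tz": -0.9, "wx": 0, "wy": 0, "wz": 0}, {"tx": 0, "ty": 0, "tz": -0.9, "wx": 0, "wy": 0, "wz": 0}, {"tx": 0, "ty": 0, "tz": 0, "wx": 0, "wy": 0, "wz": 0}])

```text
time_s: 3.22
position: [514.6, -138.8, 200.8]
orientation: [1.0, 0.024, -0.002, -0.001]
contact_force: [-0.5, 0.4, 0.1]
grip_width: 54.5
gripper_force: 0.0
```

Run:
```python
from h import *
im=snap("scene","s1")
cv2.imwrite("pics/crop2.png",cv2.resize(im[150:270,180:310],None,fx=5,fy=5,interpolation=cv2.INTER_CUBIC))
```

```text
(no output)
```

View pics/crop2.png

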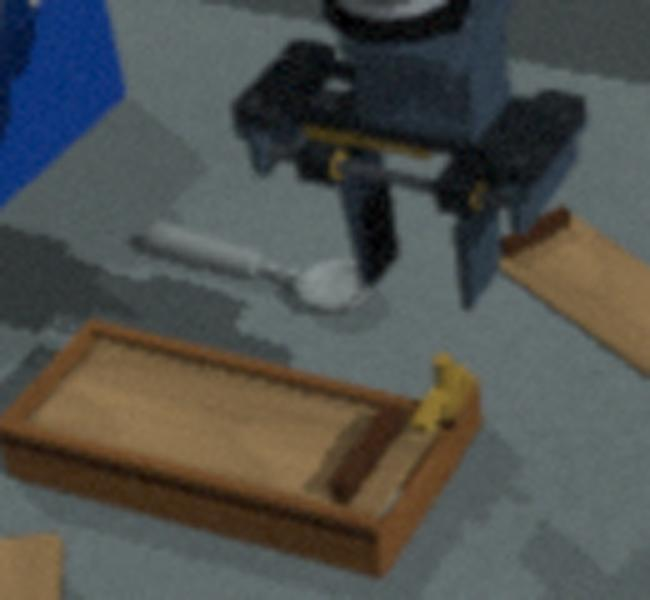

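The fingers straddle the knob (crop (440,370)). Going down and gripping it.

Call:
servo_tool(deltas=[{"tx": 0.02, "ty": 0, "tz": -0.9, "wx": 0, "wy": 0, "wz": 0}, {"tx": 0.02, "ty": 0, "tz": -0.9, "wx": 0, "wy": 0, "wz": 0}, {"tx": 0, "ty": 0, "tz": -0.7, "wx": 0, "wy": 0, "wz": 0}, {"tx": 0, "ty": 0, "tz": -0.42, "wx": 0, "wy": 0, "wz": 0}, {"tx": 0, "ty": 0, "tz": 0, "wx": 0, "wy": 0, "wz": 0}])

```text
time_s: 3.9
position: [516.5, -139.0, 129.0]
orientation: [1.0, 0.024, -0.0, -0.0]
contact_force: [-0.2, 0.3, -0.5]
grip_width: 54.6
gripper_force: 0.0
```

Call:
servo_tool(deltas=[{"tx": 0, "ty": 0, "tz": 0, "wx": 0, "wy": 0, "wz": 0}, {"tx": 0, "ty": 0, "tz": 0, "wx": 0, "wy": 0, "wz": 0}, {"tx": 0, "ty": 0, "tz": 0, "wx": 0, "wy": 0, "wz": 0}, {"tx": 0, "ty": 0, "tz": 0, "wx": 0, "wy": 0, "wz": 0}, {"tx": 0, "ty": 0, "tz": 0, "wx": 0, "wy": 0, "wz": 0}], gripper=1, newtons=15)

```text
time_s: 4.53
position: [516.0, -137.5, 129.1]
orientation: [1.0, 0.023, -0.001, -0.002]
contact_force: [0.3, 29.6, 10.1]
grip_width: 11.7
gripper_force: 15.0
```

Call:
servo_tool(deltas=[{"tx": 0, "ty": 0.08, "tz": 0.02, "wx": 0, "wy": 0, "wz": 0}, {"tx": -0.2, "ty": 0, "tz": 0, "wx": 0, "wy": 0, "wz": 0}, {"tx": -0.2, "ty": -0.01, "tz": 0, "wx": 0, "wy": 0, "wz": 0}, {"tx": -0.2, "ty": -0.01, "tz": 0, "wx": 0, "wy": 0, "wz": 0}, {"tx": -0.1, "ty": -0.01, "tz": 0, "wx": 0, "wy": 0, "wz": 0}])

```text
time_s: 5.15
position: [498.4, -137.4, 129.4]
orientation: [1.0, 0.024, -0.0, -0.0]
contact_force: [2.4, 8.3, -4.2]
grip_width: 10.9
gripper_force: 15.0
```

Call:
servo_tool(deltas=[{"tx": -0.1, "ty": 0, "tz": 0, "wx": 0, "wy": 0, "wz": 0}, {"tx": -0.08, "ty": 0, "tz": 0, "wx": 0, "wy": 0, "wz": 0}, {"tx": -0.08, "ty": 0, "tz": 0, "wx": 0, "wy": 0, "wz": 0}, {"tx": 0, "ty": 0, "tz": 0, "wx": 0, "wy": 0, "wz": 0}])

```text
time_s: 5.65
position: [494.3, -137.6, 130.2]
orientation: [1.0, 0.024, 0.002, 0.0]
contact_force: [16.3, 12.6, -8.9]
grip_width: 11.0
gripper_force: 15.0
```

The force jumped to 16 N after 22 mm, so the bolt is at its stop. Letting go and checking.

Call:
servo_tool(deltas=[{"tx": 0, "ty": 0, "tz": 0, "wx": 0, "wy": 0, "wz": 0}, {"tx": 0, "ty": 0, "tz": 0, "wx": 0, "wy": 0, "wz": 0}, {"tx": 0, "ty": 0, "tz": 0, "wx": 0, "wy": 0, "wz": 0}], gripper=-0.2)

```text
time_s: 6.02
position: [492.4, -137.9, 129.7]
orientation: [1.0, 0.024, -0.0, 0.0]
contact_force: [0.0, -0.9, -0.1]
grip_width: 38.1
gripper_force: 0.0
```

Call:
servo_tool(deltas=[{"tx": 0, "ty": 0, "tz": 0.8, "wx": 0, "wy": 0, "wz": 0}, {"tx": 0, "ty": 0, "tz": 0.8, "wx": 0, "wy": 0, "wz": 0}, {"tx": 0, "ty": 0, "tz": 0.8, "wx": 0, "wy": 0, "wz": 0}, {"tx": 0, "ty": 0, "tz": 0.8, "wx": 0, "wy": 0, "wz": 0}, {"tx": 0, "ty": 0, "tz": 0, "wx": 0, "wy": 0, "wz": 0}])

```text
time_s: 6.65
position: [493.1, -138.1, 210.8]
orientation: [1.0, 0.024, 0.001, 0.0]
contact_force: [-0.2, 0.2, -0.2]
grip_width: 54.7
gripper_force: 0.0
```

Run:
```python
from h import *
im=snap("scene","s2")
cv2.imwrite("pics/crop3.png",cv2.resize(im[200:270,170:300],None,fx=6,fy=6,interpolation=cv2.INTER_CUBIC))
for q in (0,.022):
  w=np.array([587.4,-247.1])+np.array([[np.cos(1.6185),-np.sin(1.6185)],[np.sin(1.6185),np.cos(1.6185)]])@(112,66+q*1000)
  p=np.array(proj("scene",(*w,66)));print((p-(170,200))*6)
```

```text
[583.26317979 130.38176552]
[602.41125298 103.68532277]
```

View pics/crop3.png

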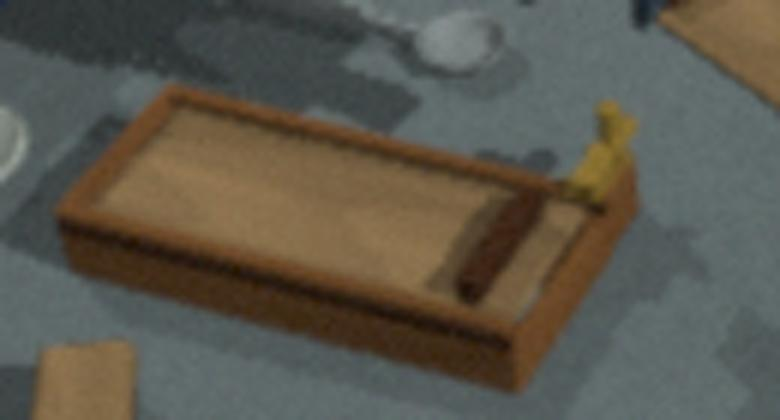

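Bolt drawn: the knob top is at crop (608,105), where the drawn position predicts (602,104). Next the bar.

Call:
servo_tool(deltas=[{"tx": 0.9, "ty": -0.14, "tz": 0, "wx": 0, "wy": 0, "wz": 0}, {"tx": 0.9, "ty": -0.14, "tz": 0, "wx": 0, "wy": 0, "wz": 0}, {"tx": 0.9, "ty": -0.14, "tz": 0, "wx": 0, "wy": 0, "wz": 0}, {"tx": 0.9, "ty": -0.14, "tz": 0, "wx": 0, "wy": 0, "wz": 0}, {"tx": 0, "ty": 0, "tz": 0, "wx": 0, "wy": 0, "wz": 0}])

```text
time_s: 7.32
position: [583.0, -151.9, 208.5]
orientation: [1.0, 0.024, -0.0, -0.0]
contact_force: [-1.3, 0.0, -1.0]
grip_width: 54.7
gripper_force: 0.0
```

Call:
servo_tool(deltas=[{"tx": 0, "ty": 0, "tz": -0.9, "wx": 0, "wy": 0, "wz": 0}, {"tx": 0, "ty": 0, "tz": -0.9, "wx": 0, "wy": 0, "wz": 0}, {"tx": 0, "ty": 0, "tz": -0.9, "wx": 0, "wy": 0, "wz": 0}, {"tx": 0, "ty": 0, "tz": -0.9, "wx": 0, "wy": 0, "wz": 0}, {"tx": 0, "ty": 0, "tz": -0.1, "wx": 0, "wy": 0, "wz": 0}])

```text
time_s: 7.95
position: [580.6, -151.4, 115.4]
orientation: [1.0, 0.024, -0.002, -0.001]
contact_force: [0.2, 0.4, 0.4]
grip_width: 54.6
gripper_force: 0.0
```

Call:
servo_tool(deltas=[{"tx": 0, "ty": 0, "tz": 0, "wx": 0, "wy": 0, "wz": 0}, {"tx": 0, "ty": 0, "tz": 0, "wx": 0, "wy": 0, "wz": 0}, {"tx": 0, "ty": 0, "tz": 0, "wx": 0, "wy": 0, "wz": 0}, {"tx": 0, "ty": 0, "tz": 0, "wx": 0, "wy": 0, "wz": 0}, {"tx": 0, "ty": 0, "tz": 0, "wx": 0, "wy": 0, "wz": 0}], gripper=1, newtons=20)

```text
time_s: 8.57
position: [582.7, -151.8, 117.5]
orientation: [1.0, 0.024, 0.0, 0.0]
contact_force: [0.1, 0.2, 3.8]
grip_width: 11.5
gripper_force: 20.0
```

Call:
servo_tool(deltas=[{"tx": -0.015, "ty": 0.3, "tz": 0, "wx": 0, "wy": 0, "wz": 0}, {"tx": -0.025, "ty": 0.5, "tz": 0, "wx": 0, "wy": 0, "wz": 0}, {"tx": -0.025, "ty": 0.5, "tz": 0, "wx": 0, "wy": 0, "wz": 0}, {"tx": -0.025, "ty": 0.5, "tz": 0, "wx": 0, "wy": 0, "wz": 0}, {"tx": -0.025, "ty": 0.5, "tz": 0, "wx": 0, "wy": 0, "wz": 0}])

```text
time_s: 9.2
position: [579.7, -93.3, 117.3]
orientation: [1.0, 0.025, 0.0, 0.0]
contact_force: [0.8, -4.5, 4.4]
grip_width: 12.1
gripper_force: 20.0
```

Call:
servo_tool(deltas=[{"tx": -0.025, "ty": 0.5, "tz": 0, "wx": 0, "wy": 0, "wz": 0}, {"tx": -0.025, "ty": 0.5, "tz": 0, "wx": 0, "wy": 0, "wz": 0}, {"tx": -0.025, "ty": 0.5, "tz": 0, "wx": 0, "wy": 0, "wz": 0}])

```text
time_s: 9.57
position: [577.6, -55.9, 117.1]
orientation: [1.0, 0.024, -0.0, -0.0]
contact_force: [0.2, -2.7, 2.3]
grip_width: 11.9
gripper_force: 20.0
```

Call:
servo_tool(deltas=[{"tx": -0.025, "ty": 0.5, "tz": 0, "wx": 0, "wy": 0, "wz": 0}, {"tx": -0.025, "ty": 0.5, "tz": 0, "wx": 0, "wy": 0, "wz": 0}, {"tx": -0.025, "ty": 0.5, "tz": 0, "wx": 0, "wy": 0, "wz": 0}, {"tx": -0.025, "ty": 0.5, "tz": 0, "wx": 0, "wy": 0, "wz": 0}, {"tx": -0.025, "ty": 0.5, "tz": 0, "wx": 0, "wy": 0, "wz": 0}], newtons=35)

```text
time_s: 10.2
position: [574.5, 6.6, 117.1]
orientation: [1.0, 0.024, -0.0, -0.0]
contact_force: [0.4, -1.8, 0.4]
grip_width: 11.7
gripper_force: 35.0
```

Call:
servo_tool(deltas=[{"tx": -0.025, "ty": 0.5, "tz": 0, "wx": 0, "wy": 0, "wz": 0}, {"tx": -0.025, "ty": 0.5, "tz": 0, "wx": 0, "wy": 0, "wz": 0}, {"tx": -0.025, "ty": 0.5, "tz": 0, "wx": 0, "wy": 0, "wz": 0}, {"tx": 0, "ty": 0, "tz": 0, "wx": 0, "wy": 0, "wz": 0}])

```text
time_s: 10.7
position: [572.7, 44.1, 117.2]
orientation: [1.0, 0.025, -0.0, -0.0]
contact_force: [0.4, 0.4, -0.7]
grip_width: 11.9
gripper_force: 35.0
```

Call:
servo_tool(deltas=[{"tx": -0.025, "ty": 0.5, "tz": 0, "wx": 0, "wy": 0, "wz": 0}, {"tx": -0.025, "ty": 0.5, "tz": 0, "wx": 0, "wy": 0, "wz": 0}, {"tx": -0.025, "ty": 0.5, "tz": 0, "wx": 0, "wy": 0, "wz": 0}, {"tx": -0.025, "ty": 0.5, "tz": 0, "wx": 0, "wy": 0, "wz": 0}, {"tx": -0.025, "ty": 0.5, "tz": 0, "wx": 0, "wy": 0, "wz": 0}])

```text
time_s: 11.32
position: [569.5, 106.7, 117.2]
orientation: [1.0, 0.024, -0.0, -0.0]
contact_force: [0.9, -0.4, -1.7]
grip_width: 11.5
gripper_force: 35.0
```

Call:
servo_tool(deltas=[{"tx": -0.025, "ty": 0.5, "tz": 0, "wx": 0, "wy": 0, "wz": 0}, {"tx": 0, "ty": 0, "tz": 0, "wx": 0, "wy": 0, "wz": 0}])

```text
time_s: 11.58
position: [569.0, 119.1, 117.2]
orientation: [1.0, 0.025, 0.0, -0.0]
contact_force: [0.2, -0.5, -0.9]
grip_width: 11.8
gripper_force: 35.0
```

Run:
```python
from h import *
im=snap("scene","s3")
cv2.imwrite("pics/crop4.png",cv2.resize(im[140:320,160:460],None,fx=2.6,fy=2.6,interpolation=cv2.INTER_CUBIC))
```

```text
(no output)
```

View pics/crop4.png

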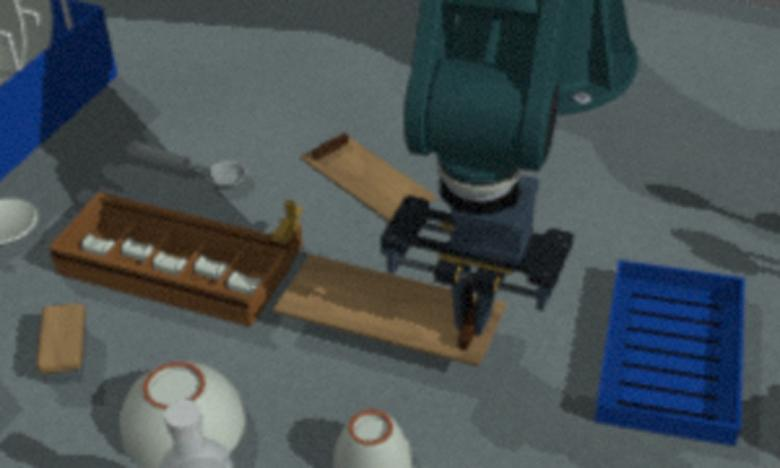

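All five rests are visible, at crop (98,243), (137,250), (170,262), (210,267) and (244,282). The lid is clear of the mouth and held level. Lowering it.

Call:
servo_tool(deltas=[{"tx": 0, "ty": 0, "tz": -0.3, "wx": 0, "wy": 0, "wz": 0}, {"tx": 0, "ty": 0, "tz": -0.3, "wx": 0, "wy": 0, "wz": 0}, {"tx": 0, "ty": 0, "tz": -0.25, "wx": 0, "wy": 0, "wz": 0}, {"tx": 0, "ty": 0, "tz": -0.2, "wx": 0, "wy": 0, "wz": 0}, {"tx": 0, "ty": 0, "tz": 0, "wx": 0, "wy": 0, "wz": 0}])

```text
time_s: 12.25
position: [568.8, 118.1, 90.5]
orientation: [1.0, 0.024, -0.0, 0.0]
contact_force: [0.1, 0.0, -1.5]
grip_width: 11.6
gripper_force: 35.0
```

Call:
servo_tool(deltas=[{"tx": 0, "ty": 0, "tz": -0.06, "wx": 0, "wy": 0, "wz": 0}, {"tx": 0, "ty": 0, "tz": -0.05, "wx": 0, "wy": 0, "wz": 0}, {"tx": 0, "ty": 0, "tz": 0, "wx": 0, "wy": 0, "wz": 0}])

```text
time_s: 12.62
position: [569.2, 118.2, 88.5]
orientation: [1.0, 0.024, 0.0, -0.0]
contact_force: [-0.4, 0.1, 2.8]
grip_width: 11.4
gripper_force: 35.0
```

Contact is light, so the lid is down. Releasing and rising.

Call:
servo_tool(deltas=[{"tx": 0, "ty": 0, "tz": 0, "wx": 0, "wy": 0, "wz": 0}, {"tx": 0, "ty": 0, "tz": 0, "wx": 0, "wy": 0, "wz": 0}, {"tx": 0, "ty": 0, "tz": 0, "wx": 0, "wy": 0, "wz": 0}, {"tx": 0, "ty": 0, "tz": 0, "wx": 0, "wy": 0, "wz": 0}, {"tx": 0, "ty": 0, "tz": 0, "wx": 0, "wy": 0, "wz": 0}], gripper=-0.2)

```text
time_s: 13.25
position: [569.1, 118.2, 88.2]
orientation: [1.0, 0.024, -0.0, -0.0]
contact_force: [-0.3, -0.3, 0.8]
grip_width: 54.2
gripper_force: 0.0
```

Call:
servo_tool(deltas=[{"tx": 0, "ty": 0, "tz": 0.6, "wx": 0, "wy": 0, "wz": 0}, {"tx": 0, "ty": 0, "tz": 1, "wx": 0, "wy": 0, "wz": 0.95}, {"tx": 0, "ty": 0, "tz": 1, "wx": 0, "wy": 0, "wz": 0.95}, {"tx": 0, "ty": 0, "tz": 1, "wx": 0, "wy": 0, "wz": 0.95}, {"tx": 0, "ty": 0, "tz": 1, "wx": 0, "wy": 0, "wz": 0.95}])

```text
time_s: 13.88
position: [569.1, 118.2, 205.1]
orientation: [0.952, 0.307, 0.0, 0.0]
contact_force: [0.6, -0.0, 0.1]
grip_width: 54.9
gripper_force: 0.0
```

Call:
servo_tool(deltas=[{"tx": -0.9, "ty": 0, "tz": 0, "wx": 0, "wy": 0, "wz": 0.95}, {"tx": -0.9, "ty": 0, "tz": 0, "wx": 0, "wy": 0, "wz": 0.95}, {"tx": -0.9, "ty": 0, "tz": 0, "wx": 0, "wy": 0, "wz": 0.95}, {"tx": -0.9, "ty": 0, "tz": 0, "wx": 0, "wy": 0, "wz": 0.95}, {"tx": 0, "ty": 0, "tz": 0, "wx": 0, "wy": 0, "wz": 0.95}], gripper=0.2)

```text
time_s: 14.5
position: [477.7, 118.1, 204.0]
orientation: [0.785, 0.62, 0.0, 0.0]
contact_force: [-0.3, 0.3, -0.2]
grip_width: 36.3
gripper_force: 0.0
```

Call:
servo_tool(deltas=[{"tx": 0, "ty": 0, "tz": 0, "wx": 0, "wy": 0, "wz": 0.95}, {"tx": 0, "ty": 0, "tz": 0, "wx": 0, "wy": 0, "wz": 0.97}, {"tx": 0, "ty": 0, "tz": 0, "wx": 0, "wy": 0, "wz": 0}])

```text
time_s: 14.88
position: [479.2, 118.2, 204.0]
orientation: [0.69, 0.724, 0.0, 0.0]
contact_force: [-1.3, -0.1, -0.4]
grip_width: 36.5
gripper_force: 0.0
```

Run:
```python
from h import *
im=snap("top","t2"); s=snap("scene","s4")
a=cv2.resize(im[190:340,150:510],None,fx=2.2,fy=2.2,interpolation=cv2.INTER_CUBIC)
b=cv2.resize(im[205:285,375:505],None,fx=3,fy=3,interpolation=cv2.INTER_CUBIC)
a=cv2.copyMakeBorder(a,0,b.shape[0],0,max(0,b.shape[1]-a.shape[1]),cv2.BORDER_CONSTANT);a[330:330+b.shape[0],:b.shape[1]]=b
cv2.imwrite("pics/crop5.png",a)
hsv=cv2.cvtColor(im,cv2.COLOR_BGR2HSV)
O=np.array([587.4,-247.1]);t=1.6185;R=np.array([[np.cos(t),-np.sin(t)],[np.sin(t),np.cos(t)]])
def box(p): return (p[:2]-O)@R
m=cv2.inRange(hsv,(0,0,150),(180,60,255));q=np.zeros_like(m);q[215:265,385:495]=m[215:265,385:495]
for c in cv2.findContours(q,0,2)[0]:
  if cv2.contourArea(c)>15:
    r=cv2.minAreaRect(c);w=ray("top",*r[0],21);print("rest",np.round(r[0],1),np.round(r[1],1),w[:2].round(1),box(w).round(1))
m=cv2.inRange(hsv,(110,150,60),(125,255,255));m[:, :150]=0;m[:,300:]=0
c=max(cv2.findContours(m,0,2)[0],key=cv2.contourArea);r=cv2.minAreaRect(c)
print("tray",ray("top",*r[0],28),[ray("top",*x,28)[:2].round() for x in cv2.boxPoints(r)])
```

```text
rest [418. 241.] [ 6. 14.] [ 581.5 -199.2] [48.2  3.6]
rest [456. 239.] [ 6. 14.] [ 587.5 -292.8] [-45.6   2. ]
rest [399.5 238. ] [ 6. 13.] [ 588.4 -153.6] [93.4 -5.4]
rest [437. 237.] [ 6. 14.] [ 591.9 -246. ] [ 0.9 -4.6]
rest [475.5 235. ] [ 6. 13.] [ 598.  -340.9] [-94.2  -6.1]
tray [496.23391581 313.37552849  28.        ] [array([592., 404.]), array([617., 263.]), array([402., 224.]), array([377., 363.])]
```

View pics/crop5.png

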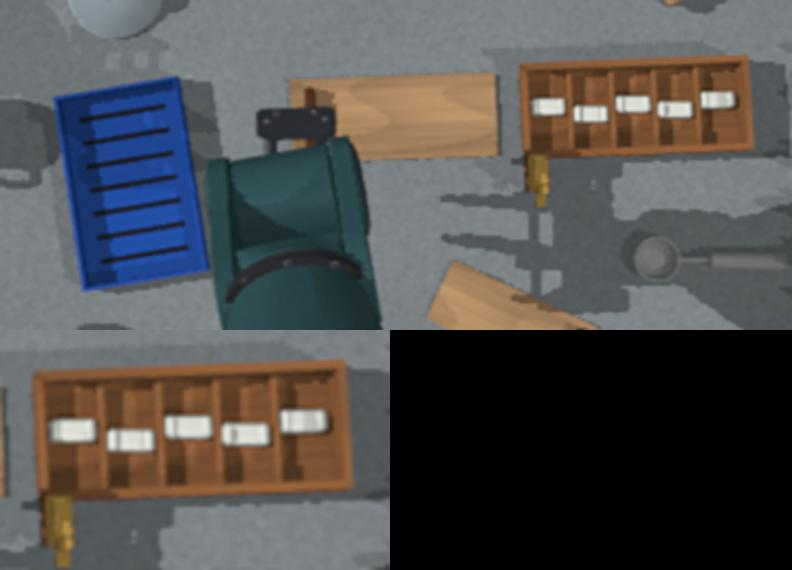

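Lid flat at crop (395,115), and five rests, one per compartment. The tray has not moved. Picking the first rest, the one next to the mouth.

Call:
servo_tool(deltas=[{"tx": 0.4, "ty": -0.99, "tz": 0, "wx": 0, "wy": 0, "wz": 0}, {"tx": 0.4, "ty": -0.99, "tz": 0, "wx": 0, "wy": 0, "wz": 0}, {"tx": 0.4, "ty": -0.99, "tz": 0, "wx": 0, "wy": 0, "wz": 0}, {"tx": 0.4, "ty": -0.99, "tz": 0, "wx": 0, "wy": 0, "wz": 0}, {"tx": 0.4, "ty": -0.99, "tz": 0, "wx": 0, "wy": 0, "wz": 0}])

```text
time_s: 15.6
position: [529.3, -6.4, 203.5]
orientation: [0.691, 0.723, 0.0, 0.0]
contact_force: [0.3, -0.4, 0.3]
grip_width: 36.9
gripper_force: 0.0
```

Call:
servo_tool(deltas=[{"tx": 0.4, "ty": -0.99, "tz": 0, "wx": 0, "wy": 0, "wz": 0}, {"tx": 0.4, "ty": -0.99, "tz": 0, "wx": 0, "wy": 0, "wz": 0}, {"tx": 0.4, "ty": -0.99, "tz": 0, "wx": 0, "wy": 0, "wz": 0}, {"tx": 0.4, "ty": -0.99, "tz": 0, "wx": 0, "wy": 0, "wz": 0}, {"tx": 0.4, "ty": -0.99, "tz": 0, "wx": 0, "wy": 0, "wz": 0}])

```text
time_s: 16.23
position: [579.4, -130.3, 203.4]
orientation: [0.691, 0.723, 0.0, 0.0]
contact_force: [0.2, 1.1, -0.5]
grip_width: 36.5
gripper_force: 0.0
```

Call:
servo_tool(deltas=[{"tx": 0.35, "ty": -0.95, "tz": 0, "wx": 0, "wy": 0, "wz": 0}, {"tx": 0, "ty": 0, "tz": -0.6, "wx": 0, "wy": 0, "wz": 0}, {"tx": 0, "ty": 0, "tz": -0.8, "wx": 0, "wy": 0, "wz": 0}, {"tx": 0, "ty": 0, "tz": -0.8, "wx": 0, "wy": 0, "wz": 0}, {"tx": 0, "ty": 0, "tz": 0, "wx": 0, "wy": 0, "wz": 0}])

```text
time_s: 16.85
position: [586.6, -152.2, 145.9]
orientation: [0.69, 0.724, -0.001, -0.002]
contact_force: [0.3, -0.3, 0.4]
grip_width: 36.6
gripper_force: 0.0
```

Call:
servo_tool(deltas=[{"tx": 0, "ty": -0.04, "tz": -0.8, "wx": 0, "wy": 0, "wz": 0}, {"tx": 0, "ty": 0, "tz": -0.7, "wx": 0, "wy": 0, "wz": 0}, {"tx": 0, "ty": 0, "tz": -0.6, "wx": 0, "wy": 0, "wz": 0}, {"tx": 0, "ty": 0, "tz": -0.25, "wx": 0, "wy": 0, "wz": 0}, {"tx": 0, "ty": 0, "tz": 0, "wx": 0, "wy": 0, "wz": 0}])

```text
time_s: 17.48
position: [587.3, -153.6, 88.3]
orientation: [0.69, 0.724, -0.0, -0.001]
contact_force: [0.2, 4.8, -3.0]
grip_width: 36.6
gripper_force: 2.5
```

Call:
servo_tool(deltas=[{"tx": 0, "ty": 0, "tz": 0, "wx": 0, "wy": 0, "wz": 0}, {"tx": 0, "ty": 0, "tz": 0, "wx": 0, "wy": 0, "wz": 0}, {"tx": 0, "ty": 0, "tz": 0, "wx": 0, "wy": 0, "wz": 0}, {"tx": 0, "ty": 0, "tz": 0, "wx": 0, "wy": 0, "wz": 0}], gripper=1, newtons=20)

```text
time_s: 17.98
position: [588.2, -153.6, 89.4]
orientation: [0.69, 0.724, 0.0, 0.0]
contact_force: [2.9, 8.6, -1.6]
grip_width: 17.6
gripper_force: 22.1
```

Gripped (17.6 mm), with a slight push from the divider, so later picks get a few mm more +y. Lifting, re-measuring the tray and carrying.

Create tray.py:
```python
from h import *
import sys
im=vision.capture("top")[:,:,::-1].copy();cv2.imwrite("pics/tr%d.png"%int(manip.state()["time_s"]*10),im)
hsv=cv2.cvtColor(im,cv2.COLOR_BGR2HSV)
m=cv2.inRange(hsv,(110,150,60),(125,255,255));m[:, :100]=0;m[:,340:]=0
c=max(cv2.findContours(m,0,2)[0],key=cv2.contourArea);c=cv2.convexHull(c);r=cv2.minAreaRect(c)
o=ray("top",*r[0],28)[:2];b=[ray("top",*x,28)[:2] for x in cv2.boxPoints(r)]
e=[b[1]-b[0],b[2]-b[1]];e=max(e,key=np.linalg.norm);e=e*np.sign(e[0]);th=np.arctan2(e[1],e[0])
print("tray",o.round(1),np.degrees(th).round(1),np.round(r[1],1))
R=np.array([[np.cos(th),-np.sin(th)],[np.sin(th),np.cos(th)]])
for n,s in dict(S1=(-70,30),S2=(0,30),S3=(70,30),S4=(-35,-30),S5=(35,-30)).items():print(n,(o+R@s).round(),end=" ")
q=cv2.inRange(hsv,(0,0,150),(180,70,255));k=np.zeros_like(q);k[212:268,385:495]=255;cv2.fillPoly(k,[c],255);q&=k
for c in cv2.findContours(q,0,2)[0]:
  if cv2.contourArea(c)>15:
    rr=cv2.minAreaRect(c);w=ray("top",*rr[0],20)[:2]
    print("\nrest",np.round(rr[0]),np.round(rr[1]),w.round(),"intray",((w-o)@R).round(),end="")
print()
```

```text
(no output)
```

Call:
servo_tool(deltas=[{"tx": 0, "ty": 0.06, "tz": 0.4, "wx": 0, "wy": 0, "wz": 0}, {"tx": 0, "ty": 0, "tz": 0.8, "wx": 0, "wy": 0, "wz": 0}, {"tx": 0, "ty": 0, "tz": 0.9, "wx": 0, "wy": 0, "wz": 0}, {"tx": 0, "ty": 0, "tz": 0.9, "wx": 0, "wy": 0, "wz": 0}, {"tx": 0, "ty": 0, "tz": 0.2, "wx": 0, "wy": 0, "wz": 0}])

```text
time_s: 18.6
position: [588.7, -152.9, 172.2]
orientation: [0.69, 0.724, 0.001, 0.002]
contact_force: [0.2, 0.9, -0.8]
grip_width: 17.9
gripper_force: 20.0
```

```bash
python3 tray.py
```

```text
tray [496.4 313.4] 10.4 [89.4 57.9]
S1 [422. 330.] S2 [491. 343.] S3 [560. 356.] S4 [467. 278.] S5 [536. 290.] 
rest [472. 234.] [5. 6.] [ 599. -333.] intray [ -16. -654.]
```

Call:
servo_tool(deltas=[{"tx": 0, "ty": 0.98, "tz": 0, "wx": 0, "wy": 0, "wz": 0}, {"tx": 0, "ty": 0.98, "tz": 0, "wx": 0, "wy": 0, "wz": 0}, {"tx": 0, "ty": 0.98, "tz": 0, "wx": 0, "wy": 0, "wz": 0}, {"tx": 0, "ty": 0.98, "tz": 0, "wx": 0, "wy": 0, "wz": 0}, {"tx": 0, "ty": 0.98, "tz": 0, "wx": 0, "wy": 0, "wz": 0}])

```text
time_s: 19.27
position: [587.4, -29.3, 169.0]
orientation: [0.69, 0.724, -0.0, -0.0]
contact_force: [-0.8, -0.5, -0.6]
grip_width: 17.7
gripper_force: 20.0
```

Call:
servo_tool(deltas=[{"tx": 0, "ty": 0.98, "tz": 0, "wx": 0, "wy": 0, "wz": 0}, {"tx": 0, "ty": 0.98, "tz": 0, "wx": 0, "wy": 0, "wz": 0}, {"tx": 0, "ty": 0.98, "tz": 0, "wx": 0, "wy": 0, "wz": 0}, {"tx": 0, "ty": 0.98, "tz": 0, "wx": 0, "wy": 0, "wz": 0}, {"tx": 0, "ty": 0.98, "tz": 0, "wx": 0, "wy": 0, "wz": 0}])

```text
time_s: 19.9
position: [587.5, 93.2, 169.0]
orientation: [0.69, 0.724, -0.0, -0.0]
contact_force: [0.3, 0.4, -0.3]
grip_width: 17.6
gripper_force: 20.0
```

Call:
servo_tool(deltas=[{"tx": 0, "ty": 0.98, "tz": 0, "wx": 0, "wy": 0, "wz": 0}, {"tx": 0, "ty": 0.98, "tz": 0, "wx": 0, "wy": 0, "wz": 0}, {"tx": 0, "ty": 0.98, "tz": 0, "wx": 0, "wy": 0, "wz": 0}, {"tx": 0, "ty": 0.98, "tz": 0, "wx": 0, "wy": 0, "wz": 0}, {"tx": 0, "ty": 0.98, "tz": 0, "wx": 0, "wy": 0, "wz": 0}])

```text
time_s: 20.52
position: [587.5, 215.6, 168.9]
orientation: [0.69, 0.724, -0.0, -0.0]
contact_force: [0.2, 0.5, 0.5]
grip_width: 17.7
gripper_force: 20.0
```

Call:
servo_tool(deltas=[{"tx": -0.22, "ty": 1, "tz": 0, "wx": 0, "wy": 0, "wz": 0}, {"tx": -0.22, "ty": 1, "tz": 0, "wx": 0, "wy": 0, "wz": 0}, {"tx": -0.22, "ty": 1, "tz": 0, "wx": 0, "wy": 0, "wz": 0}, {"tx": -0.22, "ty": 1, "tz": 0, "wx": 0, "wy": 0, "wz": 0}, {"tx": -0.22, "ty": 1, "tz": 0, "wx": 0, "wy": 0, "wz": 0}])

```text
time_s: 21.15
position: [559.8, 340.5, 168.9]
orientation: [0.69, 0.724, -0.0, -0.0]
contact_force: [0.1, -0.2, -0.4]
grip_width: 17.9
gripper_force: 20.0
```

Call:
servo_tool(deltas=[{"tx": 0, "ty": 0.6, "tz": 0, "wx": 0, "wy": 0, "wz": 0}, {"tx": 0, "ty": 0, "tz": -0.8, "wx": 0, "wy": 0, "wz": 0}, {"tx": 0, "ty": 0, "tz": -0.8, "wx": 0, "wy": 0, "wz": 0}, {"tx": 0, "ty": 0, "tz": -0.8, "wx": 0, "wy": 0, "wz": 0}, {"tx": 0, "ty": 0, "tz": -0.4, "wx": 0, "wy": 0, "wz": 0}])

```text
time_s: 21.78
position: [559.8, 354.0, 97.3]
orientation: [0.69, 0.724, -0.001, -0.0]
contact_force: [-0.5, -0.3, -1.2]
grip_width: 17.7
gripper_force: 20.0
```

Call:
servo_tool(deltas=[{"tx": 0, "ty": 0, "tz": -0.2, "wx": 0, "wy": 0, "wz": 0}, {"tx": 0, "ty": 0, "tz": -0.2, "wx": 0, "wy": 0, "wz": 0}, {"tx": 0, "ty": 0, "tz": 0, "wx": 0, "wy": 0, "wz": 0}])

```text
time_s: 22.15
position: [560.4, 355.0, 89.6]
orientation: [0.69, 0.724, 0.0, 0.0]
contact_force: [-0.7, 0.1, -0.2]
grip_width: 17.9
gripper_force: 20.0
```

Call:
servo_tool(deltas=[{"tx": 0, "ty": 0, "tz": -0.07, "wx": 0, "wy": 0, "wz": 0}, {"tx": 0, "ty": 0, "tz": 0, "wx": 0, "wy": 0, "wz": 0}])

```text
time_s: 22.4
position: [560.4, 355.0, 88.0]
orientation: [0.69, 0.724, 0.0, 0.0]
contact_force: [-0.3, -0.1, -1.2]
grip_width: 17.8
gripper_force: 20.0
```

Call:
servo_tool(deltas=[{"tx": 0, "ty": 0, "tz": 0, "wx": 0, "wy": 0, "wz": 0}, {"tx": 0, "ty": 0, "tz": 0, "wx": 0, "wy": 0, "wz": 0}, {"tx": 0, "ty": 0, "tz": 0, "wx": 0, "wy": 0, "wz": 0}, {"tx": 0, "ty": 0, "tz": 0, "wx": 0, "wy": 0, "wz": 0}], gripper=0.2)

```text
time_s: 22.9
position: [560.3, 355.0, 87.8]
orientation: [0.69, 0.724, 0.0, 0.0]
contact_force: [-0.4, 0.6, -0.6]
grip_width: 36.4
gripper_force: 0.0
```

Call:
servo_tool(deltas=[{"tx": 0, "ty": 0, "tz": 0.5, "wx": 0, "wy": 0, "wz": 0}, {"tx": 0, "ty": 0, "tz": 0.9, "wx": 0, "wy": 0, "wz": 0}, {"tx": 0, "ty": 0, "tz": 0.9, "wx": 0, "wy": 0, "wz": 0}, {"tx": 0, "ty": 0, "tz": 0.9, "wx": 0, "wy": 0, "wz": 0}, {"tx": 0, "ty": 0, "tz": 0.1, "wx": 0, "wy": 0, "wz": 0}])

```text
time_s: 23.52
position: [561.1, 355.5, 172.9]
orientation: [0.69, 0.724, 0.002, 0.0]
contact_force: [0.6, -0.0, 0.5]
grip_width: 36.4
gripper_force: 0.0
```

Call:
servo_tool(deltas=[{"tx": 0.04, "ty": -1, "tz": 0, "wx": 0, "wy": 0, "wz": 0}, {"tx": 0.04, "ty": -1, "tz": 0, "wx": 0, "wy": 0, "wz": 0}, {"tx": 0.04, "ty": -1, "tz": 0, "wx": 0, "wy": 0, "wz": 0}, {"tx": 0.04, "ty": -1, "tz": 0, "wx": 0, "wy": 0, "wz": 0}, {"tx": 0.04, "ty": -1, "tz": 0, "wx": 0, "wy": 0, "wz": 0}])

```text
time_s: 24.15
position: [565.3, 227.9, 170.1]
orientation: [0.69, 0.724, -0.0, -0.0]
contact_force: [0.1, 0.0, 0.1]
grip_width: 36.7
gripper_force: 0.0
```

Call:
servo_tool(deltas=[{"tx": 0.04, "ty": -1, "tz": 0, "wx": 0, "wy": 0, "wz": 0}, {"tx": 0.04, "ty": -1, "tz": 0, "wx": 0, "wy": 0, "wz": 0}, {"tx": 0.04, "ty": -1, "tz": 0, "wx": 0, "wy": 0, "wz": 0}, {"tx": 0.04, "ty": -1, "tz": 0, "wx": 0, "wy": 0, "wz": 0}, {"tx": 0.04, "ty": -1, "tz": 0, "wx": 0, "wy": 0, "wz": 0}])

```text
time_s: 24.78
position: [570.1, 103.0, 170.2]
orientation: [0.69, 0.724, -0.0, -0.0]
contact_force: [0.7, -0.3, -0.3]
grip_width: 36.5
gripper_force: 0.0
```

Call:
servo_tool(deltas=[{"tx": 0.04, "ty": -1, "tz": 0, "wx": 0, "wy": 0, "wz": 0}, {"tx": 0.04, "ty": -1, "tz": 0, "wx": 0, "wy": 0, "wz": 0}, {"tx": 0.04, "ty": -1, "tz": 0, "wx": 0, "wy": 0, "wz": 0}, {"tx": 0.04, "ty": -1, "tz": 0, "wx": 0, "wy": 0, "wz": 0}, {"tx": 0.04, "ty": -1, "tz": 0, "wx": 0, "wy": 0, "wz": 0}])

```text
time_s: 25.4
position: [574.8, -21.9, 170.2]
orientation: [0.69, 0.724, -0.0, -0.0]
contact_force: [0.1, -0.6, -0.6]
grip_width: 36.3
gripper_force: 0.0
```

Call:
servo_tool(deltas=[{"tx": 0.04, "ty": -1, "tz": 0, "wx": 0, "wy": 0, "wz": 0}, {"tx": 0.04, "ty": -1, "tz": 0, "wx": 0, "wy": 0, "wz": 0}, {"tx": 0.04, "ty": -1, "tz": 0, "wx": 0, "wy": 0, "wz": 0}, {"tx": 0.04, "ty": -1, "tz": 0, "wx": 0, "wy": 0, "wz": 0}, {"tx": 0.04, "ty": -1, "tz": 0, "wx": 0, "wy": 0, "wz": 0}])

```text
time_s: 26.02
position: [579.6, -146.9, 170.1]
orientation: [0.69, 0.724, -0.0, -0.0]
contact_force: [0.1, 0.5, 0.8]
grip_width: 36.4
gripper_force: 0.0
```

```bash
python3 tray.py
```

```text
tray [496.4 313.4] 10.4 [89.4 57.9]
S1 [422. 330.] S2 [491. 343.] S3 [560. 356.] S4 [467. 278.] S5 [536. 290.] 
rest [193. 247.] [ 6. 14.] [560. 356.] intray [70. 31.]
rest [476. 234.] [ 5. 10.] [ 599. -342.] intray [ -17. -664.]
```

Call:
servo_tool(deltas=[{"tx": 0.04, "ty": -1, "tz": 0, "wx": 0, "wy": 0, "wz": 0}, {"tx": 0.04, "ty": -0.98, "tz": 0, "wx": 0, "wy": 0, "wz": 0}, {"tx": 0, "ty": 0, "tz": -0.8, "wx": 0, "wy": 0, "wz": 0}, {"tx": 0, "ty": 0, "tz": -0.8, "wx": 0, "wy": 0, "wz": 0}, {"tx": 0, "ty": 0, "tz": -0.7, "wx": 0, "wy": 0, "wz": 0}])

```text
time_s: 26.7
position: [581.6, -193.8, 110.6]
orientation: [0.69, 0.724, -0.0, -0.001]
contact_force: [0.7, -0.0, -0.7]
grip_width: 36.5
gripper_force: 0.0
```

Call:
servo_tool(deltas=[{"tx": 0, "ty": 0, "tz": -0.5, "wx": 0, "wy": 0, "wz": 0}, {"tx": 0, "ty": 0, "tz": -0.3, "wx": 0, "wy": 0, "wz": 0}, {"tx": 0, "ty": 0, "tz": -0.15, "wx": 0, "wy": 0, "wz": 0}, {"tx": 0, "ty": 0, "tz": 0, "wx": 0, "wy": 0, "wz": 0}])

```text
time_s: 27.2
position: [582.4, -194.6, 89.1]
orientation: [0.69, 0.724, 0.0, 0.0]
contact_force: [0.6, -0.4, 0.3]
grip_width: 36.6
gripper_force: 0.0
```

Call:
servo_tool(deltas=[{"tx": 0, "ty": 0, "tz": 0, "wx": 0, "wy": 0, "wz": 0}, {"tx": 0, "ty": 0, "tz": 0, "wx": 0, "wy": 0, "wz": 0}, {"tx": 0, "ty": 0, "tz": 0, "wx": 0, "wy": 0, "wz": 0}, {"tx": 0, "ty": 0, "tz": 0, "wx": 0, "wy": 0, "wz": 0}], gripper=1)

```text
time_s: 27.7
position: [582.5, -194.6, 89.4]
orientation: [0.69, 0.724, 0.0, 0.0]
contact_force: [-2.0, -0.6, 5.9]
grip_width: 18.1
gripper_force: 20.0
```

Call:
servo_tool(deltas=[{"tx": 0, "ty": 0, "tz": 0.4, "wx": 0, "wy": 0, "wz": 0}, {"tx": 0, "ty": 0, "tz": 0.8, "wx": 0, "wy": 0, "wz": 0}, {"tx": 0, "ty": 0, "tz": 0.9, "wx": 0, "wy": 0, "wz": 0}, {"tx": 0, "ty": 0, "tz": 0.9, "wx": 0, "wy": 0, "wz": 0}, {"tx": 0, "ty": 0, "tz": 0.2, "wx": 0, "wy": 0, "wz": 0}])

```text
time_s: 28.32
position: [583.1, -194.9, 171.5]
orientation: [0.69, 0.724, 0.001, 0.001]
contact_force: [-0.3, -0.3, -0.1]
grip_width: 17.7
gripper_force: 20.0
```

```bash
python3 tray.py
```

```text
tray [496.  313.3] 10.4 [89.1 57.9]
S1 [422. 330.] S2 [491. 343.] S3 [559. 355.] S4 [467. 277.] S5 [536. 290.] 
rest [193. 247.] [ 6. 14.] [560. 356.] intray [71. 31.]
```

Call:
servo_tool(deltas=[{"tx": -0.17, "ty": 0.99, "tz": 0, "wx": 0, "wy": 0, "wz": 0}, {"tx": -0.17, "ty": 0.99, "tz": 0, "wx": 0, "wy": 0, "wz": 0}, {"tx": -0.17, "ty": 0.99, "tz": 0, "wx": 0, "wy": 0, "wz": 0}, {"tx": -0.17, "ty": 0.99, "tz": 0, "wx": 0, "wy": 0, "wz": 0}, {"tx": -0.17, "ty": 0.99, "tz": 0, "wx": 0, "wy": 0, "wz": 0}])

```text
time_s: 29.0
position: [560.0, -68.5, 168.3]
orientation: [0.689, 0.724, -0.0, -0.001]
contact_force: [0.5, -0.3, -0.8]
grip_width: 17.7
gripper_force: 20.0
```

Call:
servo_tool(deltas=[{"tx": -0.17, "ty": 0.99, "tz": 0, "wx": 0, "wy": 0, "wz": 0}, {"tx": -0.17, "ty": 0.99, "tz": 0, "wx": 0, "wy": 0, "wz": 0}, {"tx": -0.17, "ty": 0.99, "tz": 0, "wx": 0, "wy": 0, "wz": 0}, {"tx": -0.17, "ty": 0.99, "tz": 0, "wx": 0, "wy": 0, "wz": 0}, {"tx": -0.17, "ty": 0.99, "tz": 0, "wx": 0, "wy": 0, "wz": 0}])

```text
time_s: 29.62
position: [538.5, 55.0, 168.4]
orientation: [0.689, 0.724, -0.0, -0.0]
contact_force: [-0.8, 0.3, -0.0]
grip_width: 17.9
gripper_force: 20.0
```

Call:
servo_tool(deltas=[{"tx": -0.17, "ty": 0.99, "tz": 0, "wx": 0, "wy": 0, "wz": 0}, {"tx": -0.17, "ty": 0.99, "tz": 0, "wx": 0, "wy": 0, "wz": 0}, {"tx": -0.17, "ty": 0.99, "tz": 0, "wx": 0, "wy": 0, "wz": 0}, {"tx": -0.17, "ty": 0.99, "tz": 0, "wx": 0, "wy": 0, "wz": 0}, {"tx": -0.17, "ty": 0.99, "tz": 0, "wx": 0, "wy": 0, "wz": 0}])

```text
time_s: 30.25
position: [517.0, 178.4, 168.4]
orientation: [0.689, 0.724, -0.001, -0.0]
contact_force: [0.8, 0.0, 0.3]
grip_width: 17.9
gripper_force: 20.0
```

Call:
servo_tool(deltas=[{"tx": -0.17, "ty": 0.99, "tz": 0, "wx": 0, "wy": 0, "wz": 0}, {"tx": -0.17, "ty": 0.99, "tz": 0, "wx": 0, "wy": 0, "wz": 0}, {"tx": -0.17, "ty": 0.99, "tz": 0, "wx": 0, "wy": 0, "wz": 0}, {"tx": -0.17, "ty": 0.99, "tz": 0, "wx": 0, "wy": 0, "wz": 0}, {"tx": -0.17, "ty": 0.99, "tz": 0, "wx": 0, "wy": 0, "wz": 0}])

```text
time_s: 30.88
position: [495.5, 302.0, 168.3]
orientation: [0.689, 0.724, -0.001, -0.0]
contact_force: [0.7, -0.4, -0.1]
grip_width: 17.8
gripper_force: 20.0
```

Call:
servo_tool(deltas=[{"tx": -0.17, "ty": 0.9, "tz": 0, "wx": 0, "wy": 0, "wz": 0}, {"tx": -0.17, "ty": 0.9, "tz": 0, "wx": 0, "wy": 0, "wz": 0}, {"tx": 0, "ty": 0, "tz": 0, "wx": 0, "wy": 0, "wz": 0}])

```text
time_s: 31.25
position: [488.2, 347.0, 168.9]
orientation: [0.689, 0.725, 0.0, -0.0]
contact_force: [0.5, -0.1, -0.8]
grip_width: 18.3
gripper_force: 20.0
```

Call:
servo_tool(deltas=[{"tx": 0, "ty": 0, "tz": -0.8, "wx": 0, "wy": 0, "wz": 0}, {"tx": 0, "ty": 0, "tz": -0.8, "wx": 0, "wy": 0, "wz": 0}, {"tx": 0, "ty": 0, "tz": -0.8, "wx": 0, "wy": 0, "wz": 0}, {"tx": 0, "ty": 0, "tz": -0.5, "wx": 0, "wy": 0, "wz": 0}, {"tx": 0, "ty": 0, "tz": -0.2, "wx": 0, "wy": 0, "wz": 0}])

```text
time_s: 31.88
position: [488.6, 345.1, 90.3]
orientation: [0.69, 0.724, -0.001, -0.0]
contact_force: [-0.3, 0.9, -0.4]
grip_width: 17.8
gripper_force: 20.0
```

Call:
servo_tool(deltas=[{"tx": 0, "ty": 0, "tz": -0.12, "wx": 0, "wy": 0, "wz": 0}, {"tx": 0, "ty": 0, "tz": 0, "wx": 0, "wy": 0, "wz": 0}, {"tx": 0, "ty": 0, "tz": 0, "wx": 0, "wy": 0, "wz": 0}])

```text
time_s: 32.25
position: [489.0, 345.6, 89.0]
orientation: [0.69, 0.724, 0.0, 0.0]
contact_force: [0.1, 0.7, 0.0]
grip_width: 18.1
gripper_force: 20.0
```

Call:
servo_tool(deltas=[{"tx": 0, "ty": 0, "tz": 0, "wx": 0, "wy": 0, "wz": 0}, {"tx": 0, "ty": 0, "tz": 0, "wx": 0, "wy": 0, "wz": 0}, {"tx": 0, "ty": 0, "tz": 0, "wx": 0, "wy": 0, "wz": 0}, {"tx": 0, "ty": 0, "tz": 0, "wx": 0, "wy": 0, "wz": 0}], gripper=0.2)

```text
time_s: 32.75
position: [488.8, 345.5, 88.5]
orientation: [0.69, 0.724, 0.0, 0.0]
contact_force: [0.4, -0.0, -0.5]
grip_width: 36.3
gripper_force: 0.0
```

Call:
servo_tool(deltas=[{"tx": 0, "ty": 0, "tz": 0.5, "wx": 0, "wy": 0, "wz": 0}, {"tx": 0, "ty": 0, "tz": 0.9, "wx": 0, "wy": 0, "wz": 0}, {"tx": 0, "ty": 0, "tz": 0.9, "wx": 0, "wy": 0, "wz": 0}, {"tx": 0, "ty": 0, "tz": 0.9, "wx": 0, "wy": 0, "wz": 0}, {"tx": 0, "ty": 0, "tz": 0.1, "wx": 0, "wy": 0, "wz": 0}])

```text
time_s: 33.38
position: [489.5, 345.9, 173.0]
orientation: [0.69, 0.724, 0.002, 0.0]
contact_force: [-0.7, -0.3, 0.1]
grip_width: 36.4
gripper_force: 0.0
```

Call:
servo_tool(deltas=[{"tx": 0.17, "ty": -0.99, "tz": 0, "wx": 0, "wy": 0, "wz": 0}, {"tx": 0.17, "ty": -0.99, "tz": 0, "wx": 0, "wy": 0, "wz": 0}, {"tx": 0.17, "ty": -0.99, "tz": 0, "wx": 0, "wy": 0, "wz": 0}, {"tx": 0.17, "ty": -0.99, "tz": 0, "wx": 0, "wy": 0, "wz": 0}, {"tx": 0.17, "ty": -0.99, "tz": 0, "wx": 0, "wy": 0, "wz": 0}])

```text
time_s: 34.0
position: [509.8, 220.8, 170.4]
orientation: [0.69, 0.724, -0.0, -0.0]
contact_force: [-0.3, 0.7, 0.3]
grip_width: 36.6
gripper_force: 0.0
```

Call:
servo_tool(deltas=[{"tx": 0.17, "ty": -0.99, "tz": 0, "wx": 0, "wy": 0, "wz": 0}, {"tx": 0.17, "ty": -0.99, "tz": 0, "wx": 0, "wy": 0, "wz": 0}, {"tx": 0.17, "ty": -0.99, "tz": 0, "wx": 0, "wy": 0, "wz": 0}, {"tx": 0.17, "ty": -0.99, "tz": 0, "wx": 0, "wy": 0, "wz": 0}, {"tx": 0.17, "ty": -0.99, "tz": 0, "wx": 0, "wy": 0, "wz": 0}])

```text
time_s: 34.62
position: [531.1, 97.1, 170.5]
orientation: [0.69, 0.724, -0.0, -0.0]
contact_force: [0.4, -0.6, 0.1]
grip_width: 36.3
gripper_force: 0.0
```

Call:
servo_tool(deltas=[{"tx": 0.17, "ty": -0.99, "tz": 0, "wx": 0, "wy": 0, "wz": 0}, {"tx": 0.17, "ty": -0.99, "tz": 0, "wx": 0, "wy": 0, "wz": 0}, {"tx": 0.17, "ty": -0.99, "tz": 0, "wx": 0, "wy": 0, "wz": 0}, {"tx": 0.17, "ty": -0.99, "tz": 0, "wx": 0, "wy": 0, "wz": 0}, {"tx": 0.17, "ty": -0.99, "tz": 0, "wx": 0, "wy": 0, "wz": 0}])

```text
time_s: 35.25
position: [552.3, -26.6, 170.4]
orientation: [0.69, 0.724, -0.0, -0.0]
contact_force: [0.1, 0.5, 0.8]
grip_width: 36.4
gripper_force: 0.0
```

Call:
servo_tool(deltas=[{"tx": 0.17, "ty": -0.99, "tz": 0, "wx": 0, "wy": 0, "wz": 0}, {"tx": 0.17, "ty": -0.99, "tz": 0, "wx": 0, "wy": 0, "wz": 0}, {"tx": 0.17, "ty": -0.99, "tz": 0, "wx": 0, "wy": 0, "wz": 0}, {"tx": 0.17, "ty": -0.99, "tz": 0, "wx": 0, "wy": 0, "wz": 0}, {"tx": 0.17, "ty": -0.99, "tz": 0, "wx": 0, "wy": 0, "wz": 0}])

```text
time_s: 35.88
position: [573.5, -150.3, 170.3]
orientation: [0.69, 0.724, -0.0, -0.0]
contact_force: [0.4, 0.4, -0.1]
grip_width: 36.3
gripper_force: 0.0
```

Call:
servo_tool(deltas=[{"tx": 0.17, "ty": -0.99, "tz": 0, "wx": 0, "wy": 0, "wz": 0}, {"tx": 0.17, "ty": -0.99, "tz": 0, "wx": 0, "wy": 0, "wz": 0}, {"tx": 0.17, "ty": -0.99, "tz": 0, "wx": 0, "wy": 0, "wz": 0}, {"tx": 0.17, "ty": -0.99, "tz": 0, "wx": 0, "wy": 0, "wz": 0}, {"tx": 0, "ty": 0, "tz": 0, "wx": 0, "wy": 0, "wz": 0}])

```text
time_s: 36.5
position: [591.1, -250.4, 171.0]
orientation: [0.69, 0.723, 0.0, 0.0]
contact_force: [-0.2, 0.4, 0.4]
grip_width: 36.6
gripper_force: 0.0
```

```bash
python3 tray.py
```

```text
tray [496.  313.3] 10.5 [89.  57.9]
S1 [422. 330.] S2 [491. 343.] S3 [559. 356.] S4 [467. 277.] S5 [536. 290.] 
rest [199. 276.] [ 7. 14.] [490. 339.] intray [-1. 27.]
rest [193. 247.] [ 6. 14.] [560. 356.] intray [71. 31.]
rest [433. 237.] [6. 6.] [ 592. -236.] intray [  -5. -558.]
```

Call:
servo_tool(deltas=[{"tx": 0.04, "ty": 0.22, "tz": 0, "wx": 0, "wy": 0, "wz": 0}, {"tx": 0, "ty": 0, "tz": -0.8, "wx": 0, "wy": 0, "wz": 0}, {"tx": 0, "ty": 0, "tz": -0.8, "wx": 0, "wy": 0, "wz": 0}, {"tx": 0, "ty": 0, "tz": -0.7, "wx": 0, "wy": 0, "wz": 0}])

```text
time_s: 37.05
position: [591.2, -242.6, 111.3]
orientation: [0.69, 0.724, -0.0, -0.001]
contact_force: [-0.1, -1.1, 1.7]
grip_width: 36.7
gripper_force: 0.0
```

Call:
servo_tool(deltas=[{"tx": 0, "ty": 0, "tz": -0.5, "wx": 0, "wy": 0, "wz": 0}, {"tx": 0, "ty": 0, "tz": -0.3, "wx": 0, "wy": 0, "wz": 0}, {"tx": 0, "ty": 0, "tz": -0.15, "wx": 0, "wy": 0, "wz": 0}, {"tx": 0, "ty": 0, "tz": 0, "wx": 0, "wy": 0, "wz": 0}])

```text
time_s: 37.55
position: [591.9, -243.1, 89.8]
orientation: [0.69, 0.724, 0.0, 0.0]
contact_force: [0.1, 0.5, -0.3]
grip_width: 36.5
gripper_force: 0.0
```

Call:
servo_tool(deltas=[{"tx": 0, "ty": 0, "tz": 0, "wx": 0, "wy": 0, "wz": 0}, {"tx": 0, "ty": 0, "tz": 0, "wx": 0, "wy": 0, "wz": 0}, {"tx": 0, "ty": 0, "tz": 0, "wx": 0, "wy": 0, "wz": 0}, {"tx": 0, "ty": 0, "tz": 0, "wx": 0, "wy": 0, "wz": 0}], gripper=1)

```text
time_s: 38.05
position: [592.0, -243.1, 90.1]
orientation: [0.69, 0.724, 0.0, 0.0]
contact_force: [-1.1, 0.6, 6.8]
grip_width: 17.6
gripper_force: 20.0
```

Call:
servo_tool(deltas=[{"tx": 0, "ty": 0, "tz": 0.4, "wx": 0, "wy": 0, "wz": 0}, {"tx": 0, "ty": 0, "tz": 0.8, "wx": 0, "wy": 0, "wz": 0}, {"tx": 0, "ty": 0, "tz": 0.9, "wx": 0, "wy": 0, "wz": 0}, {"tx": 0, "ty": 0, "tz": 0.9, "wx": 0, "wy": 0, "wz": 0}, {"tx": 0, "ty": 0, "tz": 0.2, "wx": 0, "wy": 0, "wz": 0}])

```text
time_s: 38.67
position: [592.6, -243.4, 172.3]
orientation: [0.69, 0.724, 0.001, 0.002]
contact_force: [0.7, -0.1, -0.6]
grip_width: 17.7
gripper_force: 20.0
```

```bash
python3 tray.py
```

```text
tray [496.  313.3] 10.4 [89.1 57.9]
S1 [422. 330.] S2 [491. 343.] S3 [559. 355.] S4 [467. 277.] S5 [536. 290.] 
rest [199. 276.] [ 7. 14.] [490. 339.] intray [-1. 27.]
rest [193. 247.] [ 6. 14.] [560. 356.] intray [71. 31.]
```

Call:
servo_tool(deltas=[{"tx": -0.1, "ty": 0.99, "tz": 0, "wx": 0, "wy": 0, "wz": 0}, {"tx": -0.1, "ty": 0.99, "tz": 0, "wx": 0, "wy": 0, "wz": 0}, {"tx": -0.1, "ty": 0.99, "tz": 0, "wx": 0, "wy": 0, "wz": 0}, {"tx": -0.1, "ty": 0.99, "tz": 0, "wx": 0, "wy": 0, "wz": 0}, {"tx": -0.1, "ty": 0.99, "tz": 0, "wx": 0, "wy": 0, "wz": 0}])

```text
time_s: 39.35
position: [578.8, -117.1, 169.5]
orientation: [0.689, 0.724, -0.0, -0.0]
contact_force: [0.4, -0.7, -0.1]
grip_width: 17.9
gripper_force: 20.0
```

Call:
servo_tool(deltas=[{"tx": -0.1, "ty": 0.99, "tz": 0, "wx": 0, "wy": 0, "wz": 0}, {"tx": -0.1, "ty": 0.99, "tz": 0, "wx": 0, "wy": 0, "wz": 0}, {"tx": -0.1, "ty": 0.99, "tz": 0, "wx": 0, "wy": 0, "wz": 0}, {"tx": -0.1, "ty": 0.99, "tz": 0, "wx": 0, "wy": 0, "wz": 0}, {"tx": -0.1, "ty": 0.99, "tz": 0, "wx": 0, "wy": 0, "wz": 0}])

```text
time_s: 39.98
position: [566.0, 6.5, 169.5]
orientation: [0.689, 0.724, -0.0, -0.0]
contact_force: [0.7, 0.1, -0.5]
grip_width: 17.9
gripper_force: 20.0
```

Call:
servo_tool(deltas=[{"tx": -0.1, "ty": 0.99, "tz": 0, "wx": 0, "wy": 0, "wz": 0}, {"tx": -0.1, "ty": 0.99, "tz": 0, "wx": 0, "wy": 0, "wz": 0}, {"tx": -0.1, "ty": 0.99, "tz": 0, "wx": 0, "wy": 0, "wz": 0}, {"tx": -0.1, "ty": 0.99, "tz": 0, "wx": 0, "wy": 0, "wz": 0}, {"tx": -0.1, "ty": 0.99, "tz": 0, "wx": 0, "wy": 0, "wz": 0}])

```text
time_s: 40.6
position: [553.3, 130.1, 169.5]
orientation: [0.689, 0.724, -0.0, -0.0]
contact_force: [0.5, 0.1, -0.6]
grip_width: 18.0
gripper_force: 20.0
```

Call:
servo_tool(deltas=[{"tx": -0.1, "ty": 0.99, "tz": 0, "wx": 0, "wy": 0, "wz": 0}, {"tx": -0.1, "ty": 0.99, "tz": 0, "wx": 0, "wy": 0, "wz": 0}, {"tx": -0.1, "ty": 0.99, "tz": 0, "wx": 0, "wy": 0, "wz": 0}, {"tx": -0.1, "ty": 0.99, "tz": 0, "wx": 0, "wy": 0, "wz": 0}, {"tx": -0.1, "ty": 0.99, "tz": 0, "wx": 0, "wy": 0, "wz": 0}])

```text
time_s: 41.22
position: [540.5, 253.7, 169.4]
orientation: [0.689, 0.724, -0.0, -0.0]
contact_force: [-0.6, -0.8, -0.4]
grip_width: 17.8
gripper_force: 20.0
```

Call:
servo_tool(deltas=[{"tx": -0.1, "ty": 0.85, "tz": 0, "wx": 0, "wy": 0, "wz": 0}, {"tx": -0.1, "ty": 0.75, "tz": 0, "wx": 0, "wy": 0, "wz": 0}, {"tx": 0, "ty": 0, "tz": 0, "wx": 0, "wy": 0, "wz": 0}])

```text
time_s: 41.6
position: [536.4, 293.1, 169.7]
orientation: [0.689, 0.725, 0.0, -0.0]
contact_force: [-0.4, -0.7, 0.1]
grip_width: 17.8
gripper_force: 20.0
```

Call:
servo_tool(deltas=[{"tx": 0, "ty": 0, "tz": -0.8, "wx": 0, "wy": 0, "wz": 0}, {"tx": 0, "ty": 0, "tz": -0.8, "wx": 0, "wy": 0, "wz": 0}, {"tx": 0, "ty": 0, "tz": -0.8, "wx": 0, "wy": 0, "wz": 0}, {"tx": 0, "ty": 0, "tz": -0.5, "wx": 0, "wy": 0, "wz": 0}, {"tx": 0, "ty": 0, "tz": -0.2, "wx": 0, "wy": 0, "wz": 0}])

```text
time_s: 42.22
position: [536.5, 291.6, 91.0]
orientation: [0.69, 0.724, -0.001, -0.0]
contact_force: [0.5, -1.3, -0.5]
grip_width: 17.9
gripper_force: 20.0
```

Call:
servo_tool(deltas=[{"tx": 0, "ty": 0, "tz": -0.13, "wx": 0, "wy": 0, "wz": 0}, {"tx": 0, "ty": 0, "tz": 0, "wx": 0, "wy": 0, "wz": 0}, {"tx": 0, "ty": 0, "tz": 0, "wx": 0, "wy": 0, "wz": 0}])

```text
time_s: 42.6
position: [537.0, 292.1, 89.5]
orientation: [0.69, 0.724, 0.0, 0.0]
contact_force: [0.3, 0.1, 0.8]
grip_width: 17.3
gripper_force: 20.0
```

Call:
servo_tool(deltas=[{"tx": 0, "ty": 0, "tz": 0, "wx": 0, "wy": 0, "wz": 0}, {"tx": 0, "ty": 0, "tz": 0, "wx": 0, "wy": 0, "wz": 0}, {"tx": 0, "ty": 0, "tz": 0, "wx": 0, "wy": 0, "wz": 0}, {"tx": 0, "ty": 0, "tz": 0, "wx": 0, "wy": 0, "wz": 0}], gripper=0.2)

```text
time_s: 43.1
position: [536.8, 291.9, 89.0]
orientation: [0.69, 0.724, -0.0, -0.0]
contact_force: [-0.5, 0.5, 0.2]
grip_width: 36.7
gripper_force: 0.0
```

Call:
servo_tool(deltas=[{"tx": 0, "ty": 0, "tz": 0.5, "wx": 0, "wy": 0, "wz": 0}, {"tx": 0, "ty": 0, "tz": 0.9, "wx": 0, "wy": 0, "wz": 0}, {"tx": 0, "ty": 0, "tz": 0.9, "wx": 0, "wy": 0, "wz": 0}, {"tx": 0, "ty": 0, "tz": 0.9, "wx": 0, "wy": 0, "wz": 0}, {"tx": 0, "ty": 0, "tz": 0.1, "wx": 0, "wy": 0, "wz": 0}])

```text
time_s: 43.72
position: [537.7, 292.4, 174.2]
orientation: [0.69, 0.724, 0.002, 0.001]
contact_force: [0.4, 1.4, -0.7]
grip_width: 36.7
gripper_force: 0.0
```

Call:
servo_tool(deltas=[{"tx": 0.09, "ty": -0.99, "tz": 0, "wx": 0, "wy": 0, "wz": 0}, {"tx": 0.09, "ty": -0.99, "tz": 0, "wx": 0, "wy": 0, "wz": 0}, {"tx": 0.09, "ty": -0.99, "tz": 0, "wx": 0, "wy": 0, "wz": 0}, {"tx": 0.09, "ty": -0.99, "tz": 0, "wx": 0, "wy": 0, "wz": 0}, {"tx": 0.09, "ty": -0.99, "tz": 0, "wx": 0, "wy": 0, "wz": 0}])

```text
time_s: 44.35
position: [547.8, 167.4, 171.3]
orientation: [0.69, 0.724, -0.0, -0.0]
contact_force: [0.1, 0.2, -0.2]
grip_width: 36.4
gripper_force: 0.0
```

Call:
servo_tool(deltas=[{"tx": 0.09, "ty": -0.99, "tz": 0, "wx": 0, "wy": 0, "wz": 0}, {"tx": 0.09, "ty": -0.99, "tz": 0, "wx": 0, "wy": 0, "wz": 0}, {"tx": 0.09, "ty": -0.99, "tz": 0, "wx": 0, "wy": 0, "wz": 0}, {"tx": 0.09, "ty": -0.99, "tz": 0, "wx": 0, "wy": 0, "wz": 0}, {"tx": 0.09, "ty": -0.99, "tz": 0, "wx": 0, "wy": 0, "wz": 0}])

```text
time_s: 44.98
position: [559.1, 43.6, 171.4]
orientation: [0.69, 0.724, -0.0, -0.0]
contact_force: [0.5, -0.3, -0.7]
grip_width: 36.7
gripper_force: 0.0
```

Call:
servo_tool(deltas=[{"tx": 0.09, "ty": -0.99, "tz": 0, "wx": 0, "wy": 0, "wz": 0}, {"tx": 0.09, "ty": -0.99, "tz": 0, "wx": 0, "wy": 0, "wz": 0}, {"tx": 0.09, "ty": -0.99, "tz": 0, "wx": 0, "wy": 0, "wz": 0}, {"tx": 0.09, "ty": -0.99, "tz": 0, "wx": 0, "wy": 0, "wz": 0}, {"tx": 0.09, "ty": -0.99, "tz": 0, "wx": 0, "wy": 0, "wz": 0}])

```text
time_s: 45.6
position: [570.3, -80.1, 171.3]
orientation: [0.69, 0.724, -0.0, -0.0]
contact_force: [0.4, 0.6, 0.0]
grip_width: 36.5
gripper_force: 0.0
```

Call:
servo_tool(deltas=[{"tx": 0.09, "ty": -0.99, "tz": 0, "wx": 0, "wy": 0, "wz": 0}, {"tx": 0.09, "ty": -0.99, "tz": 0, "wx": 0, "wy": 0, "wz": 0}, {"tx": 0.09, "ty": -0.99, "tz": 0, "wx": 0, "wy": 0, "wz": 0}, {"tx": 0.09, "ty": -0.99, "tz": 0, "wx": 0, "wy": 0, "wz": 0}, {"tx": 0.09, "ty": -0.99, "tz": 0, "wx": 0, "wy": 0, "wz": 0}])

```text
time_s: 46.22
position: [581.7, -204.0, 171.3]
orientation: [0.69, 0.724, -0.0, -0.0]
contact_force: [-0.1, 0.5, 0.3]
grip_width: 36.4
gripper_force: 0.0
```

Call:
servo_tool(deltas=[{"tx": 0.09, "ty": -0.88, "tz": 0, "wx": 0, "wy": 0, "wz": 0}, {"tx": 0.09, "ty": -0.88, "tz": 0, "wx": 0, "wy": 0, "wz": 0}, {"tx": 0.09, "ty": -0.88, "tz": 0, "wx": 0, "wy": 0, "wz": 0}, {"tx": 0.09, "ty": -0.88, "tz": 0, "wx": 0, "wy": 0, "wz": 0}, {"tx": 0, "ty": 0, "tz": 0, "wx": 0, "wy": 0, "wz": 0}])

```text
time_s: 46.85
position: [591.0, -292.7, 171.5]
orientation: [0.69, 0.724, 0.0, 0.0]
contact_force: [-1.0, 0.3, -0.6]
grip_width: 36.3
gripper_force: 0.0
```

```bash
python3 tray.py
```

```text
tray [496.  313.3] 10.5 [89.  57.9]
S1 [422. 330.] S2 [491. 343.] S3 [559. 356.] S4 [467. 277.] S5 [536. 290.] 
rest [199. 276.] [ 7. 14.] [490. 339.] intray [-1. 27.]
rest [221. 256.] [ 7. 14.] [537. 286.] intray [ 36. -34.]
rest [193. 247.] [ 6. 14.] [560. 356.] intray [71. 31.]
rest [453. 239.] [6. 8.] [ 588. -286.] intray [ -19. -606.]
```

Call:
servo_tool(deltas=[{"tx": -0.12, "ty": 0.06, "tz": 0, "wx": 0, "wy": 0, "wz": 0}, {"tx": 0, "ty": 0, "tz": -0.8, "wx": 0, "wy": 0, "wz": 0}, {"tx": 0, "ty": 0, "tz": -0.8, "wx": 0, "wy": 0, "wz": 0}, {"tx": 0, "ty": 0, "tz": -0.7, "wx": 0, "wy": 0, "wz": 0}])

```text
time_s: 47.4
position: [587.3, -289.1, 111.8]
orientation: [0.69, 0.724, -0.0, -0.001]
contact_force: [0.7, 0.1, -0.3]
grip_width: 36.4
gripper_force: 0.0
```

Call:
servo_tool(deltas=[{"tx": 0, "ty": 0, "tz": -0.5, "wx": 0, "wy": 0, "wz": 0}, {"tx": 0, "ty": 0, "tz": -0.3, "wx": 0, "wy": 0, "wz": 0}, {"tx": 0, "ty": 0, "tz": -0.2, "wx": 0, "wy": 0, "wz": 0}, {"tx": 0, "ty": 0, "tz": 0, "wx": 0, "wy": 0, "wz": 0}])

```text
time_s: 47.9
position: [587.8, -289.6, 88.9]
orientation: [0.69, 0.724, -0.0, -0.0]
contact_force: [0.1, 0.6, -0.3]
grip_width: 36.5
gripper_force: 0.0
```

Call:
servo_tool(deltas=[{"tx": 0, "ty": 0, "tz": 0, "wx": 0, "wy": 0, "wz": 0}, {"tx": 0, "ty": 0, "tz": 0, "wx": 0, "wy": 0, "wz": 0}, {"tx": 0, "ty": 0, "tz": 0, "wx": 0, "wy": 0, "wz": 0}, {"tx": 0, "ty": 0, "tz": 0, "wx": 0, "wy": 0, "wz": 0}], gripper=1)

```text
time_s: 48.4
position: [588.0, -289.7, 89.4]
orientation: [0.69, 0.724, 0.0, 0.0]
contact_force: [-1.7, 0.7, 5.7]
grip_width: 18.0
gripper_force: 20.0
```

Call:
servo_tool(deltas=[{"tx": 0, "ty": 0, "tz": 0.4, "wx": 0, "wy": 0, "wz": 0}, {"tx": 0, "ty": 0, "tz": 0.8, "wx": 0, "wy": 0, "wz": 0}, {"tx": 0, "ty": 0, "tz": 0.9, "wx": 0, "wy": 0, "wz": 0}, {"tx": 0, "ty": 0, "tz": 0.9, "wx": 0, "wy": 0, "wz": 0}, {"tx": 0, "ty": 0, "tz": 0.2, "wx": 0, "wy": 0, "wz": 0}])

```text
time_s: 49.02
position: [588.6, -290.0, 171.6]
orientation: [0.69, 0.724, 0.0, 0.002]
contact_force: [0.1, -0.2, -0.9]
grip_width: 17.6
gripper_force: 20.0
```

```bash
python3 tray.py
```

```text
tray [496.  313.3] 10.4 [89.1 57.9]
S1 [422. 330.] S2 [491. 343.] S3 [559. 355.] S4 [467. 277.] S5 [536. 290.] 
rest [199. 276.] [ 7. 14.] [490. 339.] intray [-1. 27.]
rest [221. 256.] [ 7. 14.] [537. 286.] intray [ 36. -34.]
rest [193. 247.] [ 6. 14.] [560. 356.] intray [71. 31.]
```

Call:
servo_tool(deltas=[{"tx": -0.27, "ty": 1, "tz": 0, "wx": 0, "wy": 0, "wz": 0}, {"tx": -0.27, "ty": 1, "tz": 0, "wx": 0, "wy": 0, "wz": 0}, {"tx": -0.27, "ty": 1, "tz": 0, "wx": 0, "wy": 0, "wz": 0}, {"tx": -0.27, "ty": 1, "tz": 0, "wx": 0, "wy": 0, "wz": 0}, {"tx": -0.27, "ty": 1, "tz": 0, "wx": 0, "wy": 0, "wz": 0}])

```text
time_s: 49.7
position: [553.5, -162.6, 168.9]
orientation: [0.69, 0.724, -0.0, -0.0]
contact_force: [-0.1, 0.4, -0.5]
grip_width: 17.4
gripper_force: 20.0
```

Call:
servo_tool(deltas=[{"tx": -0.27, "ty": 1, "tz": 0, "wx": 0, "wy": 0, "wz": 0}, {"tx": -0.27, "ty": 1, "tz": 0, "wx": 0, "wy": 0, "wz": 0}, {"tx": -0.27, "ty": 1, "tz": 0, "wx": 0, "wy": 0, "wz": 0}, {"tx": -0.27, "ty": 1, "tz": 0, "wx": 0, "wy": 0, "wz": 0}, {"tx": -0.27, "ty": 1, "tz": 0, "wx": 0, "wy": 0, "wz": 0}])

```text
time_s: 50.32
position: [519.6, -37.9, 169.0]
orientation: [0.69, 0.724, 0.0, 0.0]
contact_force: [0.7, 0.4, -0.3]
grip_width: 17.8
gripper_force: 20.0
```

Call:
servo_tool(deltas=[{"tx": -0.27, "ty": 1, "tz": 0, "wx": 0, "wy": 0, "wz": 0}, {"tx": -0.27, "ty": 1, "tz": 0, "wx": 0, "wy": 0, "wz": 0}, {"tx": -0.27, "ty": 1, "tz": 0, "wx": 0, "wy": 0, "wz": 0}, {"tx": -0.27, "ty": 1, "tz": 0, "wx": 0, "wy": 0, "wz": 0}, {"tx": -0.27, "ty": 1, "tz": 0, "wx": 0, "wy": 0, "wz": 0}])

```text
time_s: 50.95
position: [485.7, 86.9, 169.0]
orientation: [0.69, 0.724, 0.0, 0.0]
contact_force: [-0.1, -0.7, 0.0]
grip_width: 17.6
gripper_force: 20.0
```

Call:
servo_tool(deltas=[{"tx": -0.26, "ty": 1, "tz": 0, "wx": 0, "wy": 0, "wz": 0}, {"tx": -0.26, "ty": 1, "tz": 0, "wx": 0, "wy": 0, "wz": 0}, {"tx": -0.26, "ty": 1, "tz": 0, "wx": 0, "wy": 0, "wz": 0}, {"tx": -0.26, "ty": 1, "tz": 0, "wx": 0, "wy": 0, "wz": 0}, {"tx": -0.26, "ty": 1, "tz": 0, "wx": 0, "wy": 0, "wz": 0}])

```text
time_s: 51.58
position: [453.1, 211.8, 169.1]
orientation: [0.69, 0.724, 0.0, 0.0]
contact_force: [-0.2, -0.1, -0.2]
grip_width: 17.7
gripper_force: 20.0
```

Call:
servo_tool(deltas=[{"tx": -0.26, "ty": 1, "tz": 0, "wx": 0, "wy": 0, "wz": 0}, {"tx": -0.26, "ty": 1, "tz": 0, "wx": 0, "wy": 0, "wz": 0}, {"tx": -0.26, "ty": 1, "tz": 0, "wx": 0, "wy": 0, "wz": 0}, {"tx": -0.26, "ty": 1, "tz": 0, "wx": 0, "wy": 0, "wz": 0}, {"tx": -0.2, "ty": 0.9, "tz": 0, "wx": 0, "wy": 0, "wz": 0}])

```text
time_s: 52.2
position: [421.9, 334.2, 169.0]
orientation: [0.69, 0.724, 0.0, 0.0]
contact_force: [0.3, -0.9, 0.0]
grip_width: 18.0
gripper_force: 20.0
```

Call:
servo_tool(deltas=[{"tx": 0, "ty": 0, "tz": 0, "wx": 0, "wy": 0, "wz": 0}, {"tx": 0, "ty": 0, "tz": 0, "wx": 0, "wy": 0, "wz": 0}])

```text
time_s: 52.45
position: [422.5, 332.7, 168.9]
orientation: [0.69, 0.724, -0.0, 0.0]
contact_force: [-0.5, 0.1, -0.7]
grip_width: 17.4
gripper_force: 20.0
```

Call:
servo_tool(deltas=[{"tx": 0, "ty": 0, "tz": -0.8, "wx": 0, "wy": 0, "wz": 0}, {"tx": 0, "ty": 0, "tz": -0.8, "wx": 0, "wy": 0, "wz": 0}, {"tx": 0, "ty": 0, "tz": -0.8, "wx": 0, "wy": 0, "wz": 0}, {"tx": 0, "ty": 0, "tz": -0.5, "wx": 0, "wy": 0, "wz": 0}, {"tx": 0, "ty": 0, "tz": -0.2, "wx": 0, "wy": 0, "wz": 0}])

```text
time_s: 53.08
position: [422.8, 332.5, 90.6]
orientation: [0.69, 0.724, -0.001, -0.0]
contact_force: [-0.5, -0.2, -0.5]
grip_width: 18.0
gripper_force: 20.0
```

Call:
servo_tool(deltas=[{"tx": 0, "ty": 0, "tz": -0.12, "wx": 0, "wy": 0, "wz": 0}, {"tx": 0, "ty": 0, "tz": 0, "wx": 0, "wy": 0, "wz": 0}, {"tx": 0, "ty": 0, "tz": 0, "wx": 0, "wy": 0, "wz": 0}])

```text
time_s: 53.45
position: [423.3, 333.1, 88.9]
orientation: [0.69, 0.724, 0.0, 0.0]
contact_force: [-0.3, -0.9, -0.4]
grip_width: 18.1
gripper_force: 20.0
```

Call:
servo_tool(deltas=[{"tx": 0, "ty": 0, "tz": 0, "wx": 0, "wy": 0, "wz": 0}, {"tx": 0, "ty": 0, "tz": 0, "wx": 0, "wy": 0, "wz": 0}, {"tx": 0, "ty": 0, "tz": 0, "wx": 0, "wy": 0, "wz": 0}, {"tx": 0, "ty": 0, "tz": 0, "wx": 0, "wy": 0, "wz": 0}], gripper=0.4)

```text
time_s: 53.95
position: [423.1, 333.0, 88.5]
orientation: [0.69, 0.724, 0.0, 0.0]
contact_force: [0.3, -0.8, 0.1]
grip_width: 27.4
gripper_force: 0.0
```

Call:
servo_tool(deltas=[{"tx": 0, "ty": 0, "tz": 0.5, "wx": 0, "wy": 0, "wz": 0}, {"tx": 0, "ty": 0, "tz": 0.9, "wx": 0, "wy": 0, "wz": 0}, {"tx": 0, "ty": 0, "tz": 0.9, "wx": 0, "wy": 0, "wz": 0}, {"tx": 0, "ty": 0, "tz": 0.9, "wx": 0, "wy": 0, "wz": 0}, {"tx": 0, "ty": 0, "tz": 0.1, "wx": 0, "wy": 0, "wz": 0}])

```text
time_s: 54.58
position: [423.7, 333.4, 172.9]
orientation: [0.69, 0.724, 0.002, 0.0]
contact_force: [0.3, 1.2, 0.2]
grip_width: 27.6
gripper_force: 0.0
```

Call:
servo_tool(deltas=[{"tx": 0.26, "ty": -1, "tz": 0, "wx": 0, "wy": 0, "wz": 0}, {"tx": 0.26, "ty": -1, "tz": 0, "wx": 0, "wy": 0, "wz": 0}, {"tx": 0.26, "ty": -1, "tz": 0, "wx": 0, "wy": 0, "wz": 0}, {"tx": 0.26, "ty": -1, "tz": 0, "wx": 0, "wy": 0, "wz": 0}, {"tx": 0.26, "ty": -1, "tz": 0, "wx": 0, "wy": 0, "wz": 0}], gripper=0.2)

```text
time_s: 55.2
position: [455.4, 207.0, 170.5]
orientation: [0.69, 0.724, -0.0, -0.0]
contact_force: [-0.2, 1.3, 0.3]
grip_width: 36.4
gripper_force: 0.0
```

Call:
servo_tool(deltas=[{"tx": 0.26, "ty": -1, "tz": 0, "wx": 0, "wy": 0, "wz": 0}, {"tx": 0.26, "ty": -1, "tz": 0, "wx": 0, "wy": 0, "wz": 0}, {"tx": 0.26, "ty": -1, "tz": 0, "wx": 0, "wy": 0, "wz": 0}, {"tx": 0.26, "ty": -1, "tz": 0, "wx": 0, "wy": 0, "wz": 0}, {"tx": 0.26, "ty": -1, "tz": 0, "wx": 0, "wy": 0, "wz": 0}])

```text
time_s: 55.82
position: [487.9, 82.1, 170.5]
orientation: [0.69, 0.724, -0.0, -0.0]
contact_force: [-0.6, 1.2, 0.1]
grip_width: 36.7
gripper_force: 0.0
```

Call:
servo_tool(deltas=[{"tx": 0.26, "ty": -1, "tz": 0, "wx": 0, "wy": 0, "wz": 0}, {"tx": 0.26, "ty": -1, "tz": 0, "wx": 0, "wy": 0, "wz": 0}, {"tx": 0.26, "ty": -1, "tz": 0, "wx": 0, "wy": 0, "wz": 0}, {"tx": 0.26, "ty": -1, "tz": 0, "wx": 0, "wy": 0, "wz": 0}, {"tx": 0.26, "ty": -1, "tz": 0, "wx": 0, "wy": 0, "wz": 0}])

```text
time_s: 56.45
position: [520.4, -42.9, 170.4]
orientation: [0.69, 0.724, -0.0, -0.0]
contact_force: [-0.0, 0.1, 0.9]
grip_width: 36.1
gripper_force: 0.0
```

Call:
servo_tool(deltas=[{"tx": 0.26, "ty": -1, "tz": 0, "wx": 0, "wy": 0, "wz": 0}, {"tx": 0.26, "ty": -1, "tz": 0, "wx": 0, "wy": 0, "wz": 0}, {"tx": 0.26, "ty": -1, "tz": 0, "wx": 0, "wy": 0, "wz": 0}, {"tx": 0.26, "ty": -1, "tz": 0, "wx": 0, "wy": 0, "wz": 0}, {"tx": 0.26, "ty": -1, "tz": 0, "wx": 0, "wy": 0, "wz": 0}])

```text
time_s: 57.08
position: [552.9, -167.8, 170.4]
orientation: [0.69, 0.724, -0.0, -0.0]
contact_force: [0.2, -0.2, 0.3]
grip_width: 36.5
gripper_force: 0.0
```

Call:
servo_tool(deltas=[{"tx": 0.26, "ty": -1, "tz": 0, "wx": 0, "wy": 0, "wz": 0}, {"tx": 0.26, "ty": -1, "tz": 0, "wx": 0, "wy": 0, "wz": 0}, {"tx": 0.26, "ty": -1, "tz": 0, "wx": 0, "wy": 0, "wz": 0}, {"tx": 0.26, "ty": -1, "tz": 0, "wx": 0, "wy": 0, "wz": 0}, {"tx": 0.26, "ty": -1, "tz": 0, "wx": 0, "wy": 0, "wz": 0}])

```text
time_s: 57.7
position: [586.0, -293.7, 171.0]
orientation: [0.69, 0.724, 0.0, 0.0]
contact_force: [0.6, 0.0, -0.2]
grip_width: 36.3
gripper_force: 0.0
```

Call:
servo_tool(deltas=[{"tx": 0.26, "ty": -0.8, "tz": 0, "wx": 0, "wy": 0, "wz": 0}, {"tx": 0.26, "ty": -0.8, "tz": 0, "wx": 0, "wy": 0, "wz": 0}, {"tx": 0, "ty": 0, "tz": 0, "wx": 0, "wy": 0, "wz": 0}, {"tx": 0, "ty": 0, "tz": 0, "wx": 0, "wy": 0, "wz": 0}])

```text
time_s: 58.2
position: [598.3, -331.6, 170.7]
orientation: [0.69, 0.724, -0.0, -0.0]
contact_force: [-0.7, -0.4, 0.8]
grip_width: 36.4
gripper_force: 0.0
```

```bash
python3 tray.py
```

```text
tray [496.1 313.4] 10.4 [89.2 57.9]
S1 [422. 330.] S2 [491. 343.] S3 [560. 356.] S4 [467. 278.] S5 [536. 290.] 
rest [203. 302.] [ 7. 14.] [424. 328.] intray [-68.  27.]
rest [199. 276.] [ 7. 14.] [490. 339.] intray [-1. 27.]
rest [221. 256.] [ 7. 14.] [537. 286.] intray [ 36. -34.]
rest [193. 247.] [ 6. 14.] [560. 356.] intray [71. 31.]
rest [472. 235.] [6. 8.] [ 598. -332.] intray [ -17. -654.]
```

Call:
servo_tool(deltas=[{"tx": -0.02, "ty": -0.26, "tz": 0, "wx": 0, "wy": 0, "wz": 0}, {"tx": 0, "ty": 0, "tz": -0.8, "wx": 0, "wy": 0, "wz": 0}, {"tx": 0, "ty": 0, "tz": -0.8, "wx": 0, "wy": 0, "wz": 0}, {"tx": 0, "ty": 0, "tz": -0.7, "wx": 0, "wy": 0, "wz": 0}])

```text
time_s: 58.75
position: [597.5, -338.1, 111.2]
orientation: [0.69, 0.724, -0.0, -0.001]
contact_force: [0.3, -0.1, 0.0]
grip_width: 36.7
gripper_force: 0.0
```

Call:
servo_tool(deltas=[{"tx": 0, "ty": 0, "tz": -0.5, "wx": 0, "wy": 0, "wz": 0}, {"tx": 0, "ty": 0, "tz": -0.3, "wx": 0, "wy": 0, "wz": 0}, {"tx": 0, "ty": 0, "tz": -0.17, "wx": 0, "wy": 0, "wz": 0}, {"tx": 0, "ty": 0, "tz": 0, "wx": 0, "wy": 0, "wz": 0}])

```text
time_s: 59.25
position: [598.1, -338.6, 89.3]
orientation: [0.69, 0.724, 0.0, 0.0]
contact_force: [-0.7, 0.3, -0.4]
grip_width: 36.3
gripper_force: 0.0
```

Call:
servo_tool(deltas=[{"tx": 0, "ty": 0, "tz": 0, "wx": 0, "wy": 0, "wz": 0}, {"tx": 0, "ty": 0, "tz": 0, "wx": 0, "wy": 0, "wz": 0}, {"tx": 0, "ty": 0, "tz": 0, "wx": 0, "wy": 0, "wz": 0}, {"tx": 0, "ty": 0, "tz": 0, "wx": 0, "wy": 0, "wz": 0}], gripper=1)

```text
time_s: 59.75
position: [598.2, -338.7, 89.6]
orientation: [0.69, 0.724, 0.0, 0.0]
contact_force: [-1.6, 0.7, 5.4]
grip_width: 17.5
gripper_force: 20.0
```

Call:
servo_tool(deltas=[{"tx": 0, "ty": 0, "tz": 0.4, "wx": 0, "wy": 0, "wz": 0}, {"tx": 0, "ty": 0, "tz": 0.8, "wx": 0, "wy": 0, "wz": 0}, {"tx": 0, "ty": 0, "tz": 0.9, "wx": 0, "wy": 0, "wz": 0}, {"tx": 0, "ty": 0, "tz": 0.9, "wx": 0, "wy": 0, "wz": 0}, {"tx": 0, "ty": 0, "tz": 0.2, "wx": 0, "wy": 0, "wz": 0}])

```text
time_s: 60.38
position: [598.8, -339.0, 171.9]
orientation: [0.69, 0.724, 0.0, 0.002]
contact_force: [0.4, 0.1, -0.9]
grip_width: 17.7
gripper_force: 20.0
```

```bash
python3 tray.py
```

```text
tray [496.  313.3] 10.5 [89.  57.9]
S1 [422. 330.] S2 [491. 343.] S3 [559. 356.] S4 [467. 277.] S5 [536. 290.] 
rest [203. 302.] [ 7. 14.] [424. 328.] intray [-68.  27.]
rest [199. 276.] [ 7. 14.] [490. 339.] intray [-1. 27.]
rest [221. 256.] [ 7. 14.] [537. 286.] intray [ 36. -34.]
rest [193. 247.] [ 6. 14.] [560. 356.] intray [71. 31.]
rest [478. 233.] [6. 4.] [ 603. -347.] intray [ -15. -669.]
```

Call:
servo_tool(deltas=[{"tx": -0.21, "ty": 1, "tz": 0, "wx": 0, "wy": 0, "wz": 0}, {"tx": -0.21, "ty": 1, "tz": 0, "wx": 0, "wy": 0, "wz": 0}, {"tx": -0.21, "ty": 1, "tz": 0, "wx": 0, "wy": 0, "wz": 0}, {"tx": -0.21, "ty": 1, "tz": 0, "wx": 0, "wy": 0, "wz": 0}, {"tx": -0.21, "ty": 1, "tz": 0, "wx": 0, "wy": 0, "wz": 0}])

```text
time_s: 61.05
position: [571.4, -211.6, 169.2]
orientation: [0.69, 0.724, -0.0, -0.0]
contact_force: [0.2, 1.1, -0.2]
grip_width: 17.2
gripper_force: 20.0
```

Call:
servo_tool(deltas=[{"tx": -0.21, "ty": 1, "tz": 0, "wx": 0, "wy": 0, "wz": 0}, {"tx": -0.21, "ty": 1, "tz": 0, "wx": 0, "wy": 0, "wz": 0}, {"tx": -0.21, "ty": 1, "tz": 0, "wx": 0, "wy": 0, "wz": 0}, {"tx": -0.21, "ty": 1, "tz": 0, "wx": 0, "wy": 0, "wz": 0}, {"tx": -0.21, "ty": 1, "tz": 0, "wx": 0, "wy": 0, "wz": 0}])

```text
time_s: 61.68
position: [545.1, -87.0, 169.3]
orientation: [0.69, 0.724, 0.0, 0.0]
contact_force: [-0.0, 0.9, -0.8]
grip_width: 18.0
gripper_force: 20.0
```

Call:
servo_tool(deltas=[{"tx": -0.21, "ty": 1, "tz": 0, "wx": 0, "wy": 0, "wz": 0}, {"tx": -0.21, "ty": 1, "tz": 0, "wx": 0, "wy": 0, "wz": 0}, {"tx": -0.21, "ty": 1, "tz": 0, "wx": 0, "wy": 0, "wz": 0}, {"tx": -0.21, "ty": 1, "tz": 0, "wx": 0, "wy": 0, "wz": 0}, {"tx": -0.21, "ty": 1, "tz": 0, "wx": 0, "wy": 0, "wz": 0}])

```text
time_s: 62.3
position: [518.7, 37.9, 169.3]
orientation: [0.69, 0.724, 0.0, 0.0]
contact_force: [0.2, -0.1, -0.1]
grip_width: 17.6
gripper_force: 20.0
```

Call:
servo_tool(deltas=[{"tx": -0.21, "ty": 1, "tz": 0, "wx": 0, "wy": 0, "wz": 0}, {"tx": -0.21, "ty": 1, "tz": 0, "wx": 0, "wy": 0, "wz": 0}, {"tx": -0.21, "ty": 1, "tz": 0, "wx": 0, "wy": 0, "wz": 0}, {"tx": -0.21, "ty": 1, "tz": 0, "wx": 0, "wy": 0, "wz": 0}, {"tx": -0.21, "ty": 1, "tz": 0, "wx": 0, "wy": 0, "wz": 0}])

```text
time_s: 62.92
position: [492.3, 162.8, 169.3]
orientation: [0.69, 0.724, 0.0, 0.0]
contact_force: [-0.1, 0.9, -1.1]
grip_width: 17.8
gripper_force: 20.0
```

Call:
servo_tool(deltas=[{"tx": -0.21, "ty": 1, "tz": 0, "wx": 0, "wy": 0, "wz": 0}, {"tx": -0.21, "ty": 1, "tz": 0, "wx": 0, "wy": 0, "wz": 0}, {"tx": -0.21, "ty": 1, "tz": 0, "wx": 0, "wy": 0, "wz": 0}, {"tx": -0.21, "ty": 1, "tz": 0, "wx": 0, "wy": 0, "wz": 0}, {"tx": -0.21, "ty": 0.8, "tz": 0, "wx": 0, "wy": 0, "wz": 0}])

```text
time_s: 63.55
position: [466.0, 282.8, 169.3]
orientation: [0.69, 0.724, 0.0, 0.0]
contact_force: [-0.4, 0.1, 0.5]
grip_width: 17.8
gripper_force: 20.0
```

Call:
servo_tool(deltas=[{"tx": 0, "ty": 0, "tz": 0, "wx": 0, "wy": 0, "wz": 0}, {"tx": 0, "ty": 0, "tz": 0, "wx": 0, "wy": 0, "wz": 0}])

```text
time_s: 63.8
position: [466.6, 281.2, 169.2]
orientation: [0.69, 0.724, -0.0, 0.0]
contact_force: [-1.2, 0.8, -0.7]
grip_width: 17.8
gripper_force: 20.0
```

Place, release, rise, and move off towards the box side for a final look.

Call:
servo_tool(deltas=[{"tx": 0, "ty": 0, "tz": -0.8, "wx": 0, "wy": 0, "wz": 0}, {"tx": 0, "ty": 0, "tz": -0.8, "wx": 0, "wy": 0, "wz": 0}, {"tx": 0, "ty": 0, "tz": -0.8, "wx": 0, "wy": 0, "wz": 0}, {"tx": 0, "ty": 0, "tz": -0.5, "wx": 0, "wy": 0, "wz": 0}, {"tx": 0, "ty": 0, "tz": -0.2, "wx": 0, "wy": 0, "wz": 0}])

```text
time_s: 64.42
position: [466.5, 281.2, 90.5]
orientation: [0.69, 0.724, -0.001, -0.0]
contact_force: [0.5, -0.2, -0.2]
grip_width: 17.7
gripper_force: 20.0
```

Call:
servo_tool(deltas=[{"tx": 0, "ty": 0, "tz": -0.12, "wx": 0, "wy": 0, "wz": 0}, {"tx": 0, "ty": 0, "tz": 0, "wx": 0, "wy": 0, "wz": 0}, {"tx": 0, "ty": 0, "tz": 0, "wx": 0, "wy": 0, "wz": 0}])

```text
time_s: 64.8
position: [467.0, 281.6, 89.2]
orientation: [0.69, 0.724, 0.0, 0.0]
contact_force: [0.3, 1.5, -0.1]
grip_width: 17.6
gripper_force: 20.0
```

Call:
servo_tool(deltas=[{"tx": 0, "ty": 0, "tz": 0, "wx": 0, "wy": 0, "wz": 0}, {"tx": 0, "ty": 0, "tz": 0, "wx": 0, "wy": 0, "wz": 0}, {"tx": 0, "ty": 0, "tz": 0, "wx": 0, "wy": 0, "wz": 0}, {"tx": 0, "ty": 0, "tz": 0, "wx": 0, "wy": 0, "wz": 0}], gripper=0.4)

```text
time_s: 65.3
position: [466.8, 281.5, 88.8]
orientation: [0.69, 0.724, -0.0, -0.0]
contact_force: [-0.5, 0.1, 0.9]
grip_width: 27.4
gripper_force: 0.0
```

Call:
servo_tool(deltas=[{"tx": 0, "ty": 0, "tz": 0.5, "wx": 0, "wy": 0, "wz": 0}, {"tx": 0, "ty": 0, "tz": 0.9, "wx": 0, "wy": 0, "wz": 0}, {"tx": 0, "ty": 0, "tz": 0.9, "wx": 0, "wy": 0, "wz": 0}, {"tx": 0, "ty": 0, "tz": 0.9, "wx": 0, "wy": 0, "wz": 0}, {"tx": 0, "ty": 0, "tz": 0.9, "wx": 0, "wy": 0, "wz": 0}])

```text
time_s: 65.92
position: [466.8, 281.5, 192.8]
orientation: [0.69, 0.724, 0.0, 0.0]
contact_force: [-0.5, 0.1, -0.1]
grip_width: 27.2
gripper_force: 0.0
```

Call:
servo_tool(deltas=[{"tx": 0, "ty": -1, "tz": 0, "wx": 0, "wy": 0, "wz": 0}, {"tx": 0, "ty": -1, "tz": 0, "wx": 0, "wy": 0, "wz": 0}, {"tx": 0, "ty": -1, "tz": 0, "wx": 0, "wy": 0, "wz": 0}, {"tx": 0, "ty": -1, "tz": 0, "wx": 0, "wy": 0, "wz": 0}, {"tx": 0, "ty": -1, "tz": 0, "wx": 0, "wy": 0, "wz": 0}])

```text
time_s: 66.55
position: [466.8, 155.7, 192.0]
orientation: [0.69, 0.724, 0.0, 0.0]
contact_force: [0.3, 0.5, -0.4]
grip_width: 27.3
gripper_force: 0.0
```

Call:
servo_tool(deltas=[{"tx": 0, "ty": -1, "tz": 0, "wx": 0, "wy": 0, "wz": 0}, {"tx": 0, "ty": -1, "tz": 0, "wx": 0, "wy": 0, "wz": 0}, {"tx": 0, "ty": -1, "tz": 0, "wx": 0, "wy": 0, "wz": 0}, {"tx": 0, "ty": -1, "tz": 0, "wx": 0, "wy": 0, "wz": 0}, {"tx": 0, "ty": 0, "tz": 0, "wx": 0, "wy": 0, "wz": 0}])

```text
time_s: 67.18
position: [466.9, 55.5, 191.9]
orientation: [0.69, 0.723, 0.0, 0.0]
contact_force: [-0.2, 0.4, 0.6]
grip_width: 27.4
gripper_force: 0.0
```

```bash
python3 tray.py
python3 - <<'E'
from h import *
im=snap("scene","s9")
cv2.imwrite("pics/crop9.png",cv2.resize(im[140:380,150:490],None,fx=2.3,fy=2.3,interpolation=cv2.INTER_CUBIC))
E
```

```text
tray [496.2 313.3] 10.4 [89.2 58. ]
S1 [422. 330.] S2 [491. 343.] S3 [560. 355.] S4 [467. 277.] S5 [536. 290.] 
rest [203. 302.] [ 7. 14.] [424. 328.] intray [-68.  27.]
rest [224. 285.] [ 7. 14.] [467. 278.] intray [-35. -30.]
rest [199. 276.] [14.  7.] [490. 339.] intray [-1. 27.]
rest [222. 257.] [ 6. 10.] [537. 283.] intray [ 35. -37.]
rest [192. 247.] [ 6. 13.] [560. 358.] intray [71. 32.]
```

View pics/crop9.png

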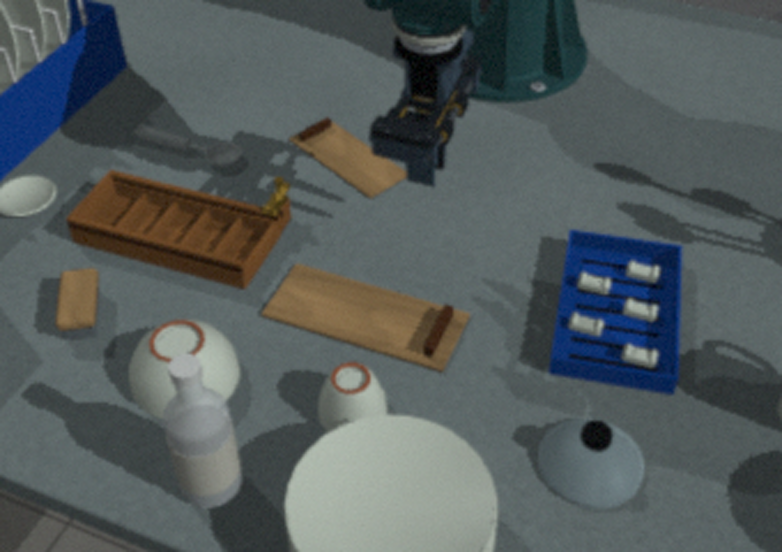

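All five rests lie flat and separate in the tray at crop (593,283), (643,271), (586,324), (640,310) and (640,356). The box is empty, the bolt drawn, and the lid flat with its bar up at (365,318). Handing in.

```bash
python3 -c "
from workcell import manip
print(manip.sign_off())"
```

```text
the job is handed in; nothing more can be done
None
```

I handed the job in after about 67 s: bolt drawn to its stop, lid flat on the counter with its bar up, and all five rests lying separately on the tray floor; the hand-in gave no verdict, but the last pictures show everything in place.

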